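# Sort the cabinet's shelf posts through a bored guide

### The arm

A 7-joint arm with a two-finger parallel gripper is mounted at the origin on the work surface. World frame = base frame: x ahead of the robot, y to its left, z up, the work surface at z = 0. Lengths are in m, angles in rad, forces in N, time in s.
With the tool pointing down it reaches from about 0.4 to 0.9 m from the base axis. Payload 5.5 kg.
Tool frame: the origin (TCP) lies on the centre line of the jaws, within the pads' length; the fingertips stand 25 mm ahead of it and the grasp point (between the pads) lies 6 mm ahead of it; x points along the fingers, y is the direction in which the jaws open and shut, and the axes are right-handed (so a half turn about x gives the same grasp; the last joint's range is limited). The gripper opens to 85 mm and grips with 20 to 120 N. Pads are 22 mm wide; open, the fingers measure 114 mm over their backs; the gripper's body (76 mm by 85 mm) begins 54 mm behind the grasp point. The pads swing forward as they close: fully open they stand 13 mm farther back than shut.
Start: joints at [-1.046, 0.501, -0.427, 1.55, 0.221, 1.138, -0.21], TCP at [0.168, 0.628, 0.256] pointing down, gripper open.
Joint ranges: [-2.88, 2.88], [-0.31, 2.03], [-1.54, 1.56], [0.2, 2.42], [-1.41, 4.55], [0.19, 2.02], [-2.57, 2.57]. Speed limits (rad/s): [2.57, 2.57, 3.14, 3.14, 3.14, 3.14, 3.14].

### API

Orientations are given as a rotation vector (axis times angle).
In Python, from bench import status, viewer, arm gives the robot as it stands.
- The arm moves only by the shell command python3 -m inch 'ROWS'. ROWS is JSON, a list of rows, each a list of 3 entries, a list of its own where there are three numbers: the shift along the tool's x, y, z as a fraction of full scale, then the turn about the tool's x as a fraction of full scale, then the closure, from -1 (fully open) to 1 (shut), so that 0 is half open. In form: [[[tx, ty, tz], spin, jaw], ...]. A call has 1 to 12 rows; each row shifts and turns the commanded pose from where the row before left it, along the tool's axes as they then stand; what a row does not reach is not made up. Full scale, the value 1, is 4 cm for a shift and 6 degrees for a turn. A row lasts 1/8 s, in which the tool goes at most 62.5 mm and 10.7 degrees, less where a joint would pass 70% of its speed; a pose out of reach is approached as far as the arm can. A call with a number of a shift or a turn outside -1 to 1 is refused whole. A call with a gripper value outside its range is refused whole. The fingers move at their own pace and stop on an object; the grip force is fixed at half the most. Time passes only in rows, so rows that do not move let the fingers close. It gives the time, the measured TCP pose, the force and the opening at its end, in the units of the state.
- status.get_state(): the state, without advancing time (a new reading comes with each control period).
- viewer.snapshot(name): name is "scene" or "top" or "wrist"; returns (picture, depth): 420x560x3 uint8, red, green, blue; 420x560 float32, m along the optical axis (not along the pixel's ray), 0 where there is no reading.
- viewer.calibration(name): a dict with "fx", "fy", "cx", "cy" (pixels), "world_from_camera" (4x4, takes a point from camera to world coordinates). Camera axes: x right, y down, z forward; pixel columns grow to the right and rows downward; lengths in m; the calibration is good to about 2 mm. The wrist camera is an equidistant fisheye: a pixel r from the principal point sees the ray r / f radians off the axis. A picture is of the moment at which its call begins: read the wrist's pose just before it. calibration takes no time and is no camera call; for the wrist camera it gives the pose at the moment of the call.
- arm.close_job(): hands the job in, once; it reports no verdict.
The state is a dict: "t": time; "q": joint angles; "joint_vel": joint speeds; "tau": joint torques, N m; "tool_pos": TCP position; "tcp_rot": TCP orientation; "wrist_force": force on the tool from outside, world axes, zero at the start; "wrist_torque": the same for the moment, N m; "grip_width": opening from 0.0 (shut) to 1.0 (fully open).
Only numpy, scipy, OpenCV 4.12 (cv2) and the standard library are available. Lean on these libraries where they do the work, as an engineer would, in place of code of your own. Each camera call takes 0.05 s, during which the arm holds its last target.

### The job

Sort the three pine shelf posts standing on the steel tray by trying each one, foot first and gently, in the slanting hole of the crate's lid. Let every post that passes slide through into the crate; put every post whose collar stops it in the hole into the milk pan instead. Leave the mugs and the jar where they are.

Things in the scene. Friction and masses are not known exactly. Their poses are not given: they have to be found in the camera images.
- post_a_center (a point): One of three turned pine posts much alike, 80 mm long, upright on the tray: round shank 28 mm across end to end (foot bevelled 2.5 mm), a turned collar 24 to 37 mm above the foot. Which posts are swollen, and how many, is not told (see body). About 40 g. Grip it on the plain part above the collar. Point: its centre, half-way up; z from foot to top.
- post_b_center (a point): One of three turned pine posts much alike, 80 mm long, upright on the tray: round shank 28 mm across end to end (foot bevelled 2.5 mm), a turned collar 24 to 37 mm above the foot. Which posts are swollen, and how many, is not told (see body). About 40 g. Grip it on the plain part above the collar. Point: its centre, half-way up; z from foot to top.
- post_c_center (a point): One of three turned pine posts much alike, 80 mm long, upright on the tray: round shank 28 mm across end to end (foot bevelled 2.5 mm), a turned collar 24 to 37 mm above the foot. Which posts are swollen, and how many, is not told (see body). About 40 g. Grip it on the plain part above the collar. Point: its centre, half-way up; z from foot to top.
- post_a: The same post; origin at the centre of its foot, 40 mm below its centre. On a sound post the collar is 29 mm across and passes the 32 mm hole; on a swollen one it is 36 mm across: such a post goes in only 24 to 27 mm, until the collar meets the lid, and stops there.
- post_b: The same post; origin at the centre of its foot, 40 mm below its centre. On a sound post the collar is 29 mm across and passes the 32 mm hole; on a swollen one it is 36 mm across: such a post goes in only 24 to 27 mm, until the collar meets the lid, and stops there.
- post_c: The same post; origin at the centre of its foot, 40 mm below its centre. On a sound post the collar is 29 mm across and passes the 32 mm hole; on a swollen one it is 36 mm across: such a post goes in only 24 to 27 mm, until the collar meets the lid, and stops there.
- guide: The crate's fixed lid: 24 mm wood, 236 by 170 mm, slanting 35 degrees, its face looking up and to the robot, with one through hole 32 mm across in its middle. Origin: centre of the hole's mouth; z: hole's axis, out of the mouth; y level; x up the slope. Push posts in along -z. A sound post let go 40 mm in normally slides on by its weight; if it hangs, push its top lightly.
- crate: The slatted pine crate below the lid, fixed, footprint 180 by 160 mm (x, y), its lid rising from 155 mm (robot's side) to 290 mm (far side); origin at the centre of its underside. Inside, a 25 degree ramp (50 mm high at the far side) tips posts over. The hole is the only way in; the mouth lies straight above the origin at a height of 222 mm.
- tray: Flat steel tray, fixed, 290 by 140 mm (x, y), floor 3 mm thick, rim 12 mm high; origin at the centre of its underside. The posts stand in a row along its x axis, about 85 mm apart.
- pan: Small loose aluminium milk pan, 140 mm across, 65 mm high, wall 3 mm, floor 4 mm thick, about 134 mm across inside, with one black handle along its +x at the rim's height, reaching 190 mm from the centre; origin at the centre of its underside.
- mugs: Stack of three blue plastic mugs nested together, 80 mm across, 141 mm high, handles to +y; origin at the centre of its underside. Not to be disturbed.
- jar: Screw-top glass jar with white cap, 72 mm across, 110 mm high; origin at the centre of its underside. Not to be disturbed.
Things that resemble listed ones, but are neither listed nor needed, are in the scene too. What is shaped like the post_a but purple or yellow is not meant.

How it is judged:
On the way:
1. a post is stopped in the hole by its collar: the foot about 18 to 34 mm in, along the hole, pressed on the lid with more than 1.5 N (((z of post_a_center in the frame of guide between 0.006 and 0.022 m and x of post_a_center in the frame of guide between -0.01 and 0.01 m and y of post_a_center in the frame of guide between -0.01 and 0.01 m and contact force between post_a and guide above 1.5 N) or (z of post_b_center in the frame of guide between 0.006 and 0.022 m and x of post_b_center in the frame of guide between -0.01 and 0.01 m and y of post_b_center in the frame of guide between -0.01 and 0.01 m and contact force between post_b and guide above 1.5 N) or (z of post_c_center in the frame of guide between 0.006 and 0.022 m and x of post_c_center in the frame of guide between -0.01 and 0.01 m and y of post_c_center in the frame of guide between -0.01 and 0.01 m and contact force between post_c and guide above 1.5 N))), for 0.05 s.
At the end, for the whole second after the job is handed in: Sound posts lie in the crate below the lid (centre inside its footprint, under 110 mm high); swollen posts are in the milk pan (centre within 67 mm of its middle, under 70 mm above its underside); the pan stands upright (within 0.15 rad) on the top; all posts at rest (((x of post_c_center in the frame of crate between -0.09 and 0.09 m and y of post_c_center in the frame of crate between -0.08 and 0.08 m and z of each of post_c_center, post_b_center in the frame of crate below 0.11 m and linear speed of each of post_c, post_b, post_a below 0.2 m/s and x of post_b_center in the frame of crate between -0.09 and 0.09 m and y of post_b_center in the frame of crate between -0.08 and 0.08 m and horizontal distance between post_a_center and pan below 0.067 m and z of post_a_center in the frame of pan below 0.07 m) or (x of post_a_center in the frame of crate between -0.09 and 0.09 m and y of post_a_center in the frame of crate between -0.08 and 0.08 m and z of each of post_a_center, post_c_center in the frame of crate below 0.11 m and linear speed of each of post_a, post_c, post_b below 0.2 m/s and x of post_c_center in the frame of crate between -0.09 and 0.09 m and y of post_c_center in the frame of crate between -0.08 and 0.08 m and horizontal distance between post_b_center and pan below 0.067 m and z of post_b_center in the frame of pan below 0.07 m) or (x of post_b_center in the frame of crate between -0.09 and 0.09 m and y of post_b_center in the frame of crate between -0.08 and 0.08 m and z of each of post_b_center, post_a_center in the frame of crate below 0.11 m and linear speed of each of post_b, post_a, post_c below 0.2 m/s and x of post_a_center in the frame of crate between -0.09 and 0.09 m and y of post_a_center in the frame of crate between -0.08 and 0.08 m and horizontal distance between post_c_center and pan below 0.067 m and z of post_c_center in the frame of pan below 0.07 m)) and angle between pan's own z axis and vertical below 0.15 rad and height (world z) of pan below 0.02 m); the robot touches nothing.
It fails at once if the mugs are moved more than 30 mm or tipped (distance of mugs from where it was at the start of the episode above 0.03 m or angle between mugs's own z axis and vertical above 0.4 rad).
It fails at once if the jar is moved more than 30 mm or tipped (distance of jar from where it was at the start of the episode above 0.03 m or angle between jar's own z axis and vertical above 0.4 rad).
It fails at once if a post is forced against the lid with more than 80 N (contact force between any of post_a, post_b, post_c and guide above 80 N).
It also fails if it takes over 72 s, if anything falls off the work surface, if the arm or the gripper's body presses on something with over 40 N, if the wrist force passes 120 N, or if a joint passes its speed limit or range.

## Working session

There is one attempt and no reset: what is moved stays moved. The work goes in short steps, Python scripts to look and compute and a shell command to move; the robot and the scene stay as the last step left them, time stands still between calls to the robot, and variables do not carry over. Pictures are saved under pics/ and viewed, and the job is handed in when it is done.

```bash
ls; mkdir -p pics; python3 - <<'E'
from bench import status, viewer, arm
import cv2, numpy as np
np.set_printoptions(precision=4,suppress=True)
print(status.get_state())
for n in ("scene","top","wrist"):
    c=viewer.calibration(n); print(n,c['fx'],c['fy'],c['cx'],c['cy']); print(np.array(c['world_from_camera']))
    p,d=viewer.snapshot(n); cv2.imwrite(f"pics/{n}0.png",p[:,:,::-1]); np.save(f"pics/{n}0.npy",d)
E
```

```text
pics
{'t': 0.0, 'q': array([-1.0458,  0.5019, -0.4268,  1.5515,  0.2208,  1.1383, -0.2103]), 'joint_vel': array([-0.002 , -0.0016,  0.0007,  0.001 , -0.0006, -0.0005, -0.0003]), 'tau': array([ -0.0002, -56.9515,  -5.8164, -28.0941,   0.0105,   0.012 ,
         0.    ]), 'tool_pos': array([0.1681, 0.6272, 0.2552]), 'tcp_rot': array([ 0.2038,  1.5613, -0.207 ]), 'wrist_force': array([ 0.9402,  0.0392, -0.075 ]), 'wrist_torque': array([-0.0103, -0.0169,  0.0442]), 'grip_width': 1.0001403463961136}
scene 384.64392708294724 384.64392708294724 285.86641969457986 208.36442630826093
[[ 0.3194  0.6315 -0.7066  1.2129]
 [ 0.9476 -0.2095  0.2411 -0.2288]
 [ 0.0042 -0.7465 -0.6653  0.7727]
 [ 0.      0.      0.      1.    ]]
top 491.2343572860707 491.2343572860707 280.2946122419652 211.11043289221288
[[-0.0161 -0.9819  0.1887  0.3211]
 [-0.9998  0.0187  0.012  -0.0008]
 [-0.0153 -0.1884 -0.982   1.3136]
 [ 0.      0.      0.      1.    ]]
wrist 325.19226210127806 325.19226210127806 273.69221225363236 211.1506586044771
[[ 0.2588  0.9195  0.2958  0.092 ]
 [ 0.9659 -0.246  -0.0802  0.6479]
 [-0.0009  0.3065 -0.9519  0.3714]
 [ 0.      0.      0.      1.    ]]
```

View pics/scene0.png

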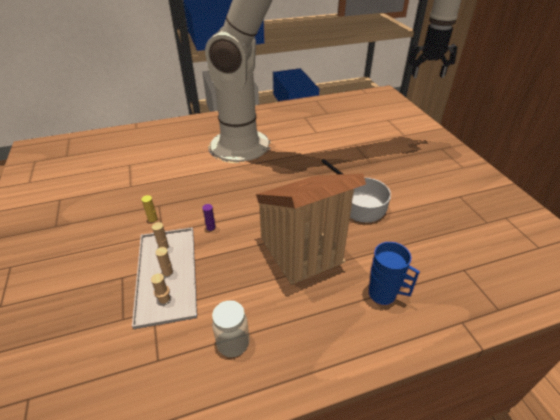

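View pics/top0.png

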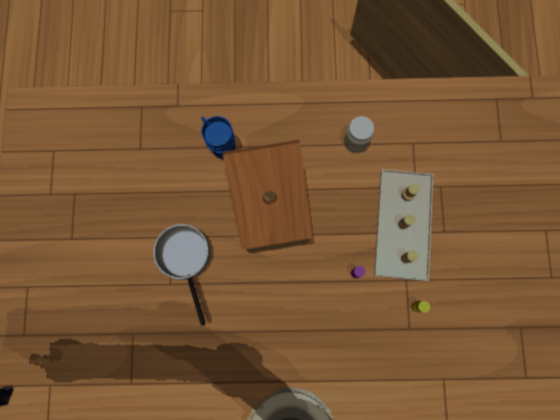

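View pics/wrist0.png

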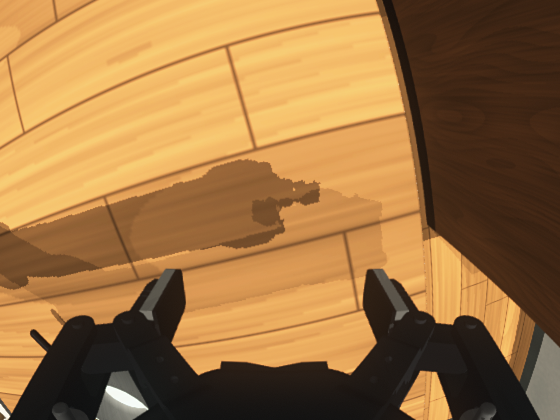

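The scene shows the tray with three posts around scene pixels (160,237), (164,262) and (160,290), and top pixels (411,257), (407,222) and (412,192). The lid hole is at top (269,198), the pan at (182,252), the mugs at (219,132) and the jar at (361,131). The purple and yellow posts are decoys. Next I'll measure these.

```bash
cat > h.py <<'E'
import numpy as np, cv2
from bench import status, viewer, arm
from scipy.spatial.transform import Rotation as R
np.set_printoptions(precision=4,suppress=True)
def pts(n,d,c=None):
    c=c or viewer.calibration(n); T=np.array(c['world_from_camera'])
    v,u=np.indices(d.shape); P=np.stack([(u-c['cx'])/c['fx']*d,(v-c['cy'])/c['fy']*d,d],-1)
    W=P@T[:3,:3].T+T[:3,3]; W[d<=0]=np.nan; return W
def plane(n,uv,z):
    c=viewer.calibration(n); T=np.array(c['world_from_camera'])
    uv=np.atleast_2d(uv).astype(float)
    r=np.c_[(uv[:,0]-c['cx'])/c['fx'],(uv[:,1]-c['cy'])/c['fy'],np.ones(len(uv))]@T[:3,:3].T
    return T[:3,3]+r*((z-T[2,3])/r[:,2])[:,None]
def proj(n,p):
    c=viewer.calibration(n); T=np.array(c['world_from_camera'])
    q=(np.atleast_2d(p)-T[:3,3])@T[:3,:3]
    return np.c_[c['fx']*q[:,0]/q[:,2]+c['cx'],c['fy']*q[:,1]/q[:,2]+c['cy']]
def save(n,name,box=None,k=1):
    p,d=viewer.snapshot(n); 
    im=p[:,:,::-1]
    if box: im=im[box[1]:box[3],box[0]:box[2]]
    im=cv2.resize(np.ascontiguousarray(im),None,fx=k,fy=k,interpolation=cv2.INTER_CUBIC); cv2.imwrite(f'pics/{name}.png',im); return p,d
E
python3 - <<'E'
from h import *
for n in('top','scene'):
    d=np.load(f'pics/{n}0.npy'); W=pts(n,d); im=cv2.imread(f'pics/{n}0.png')
    if n=='top':
        boxes={'p1':(398,180,425,207),'p2':(395,210,420,233),'p3':(398,245,424,268)}
    else:
        boxes={'p1':(145,270,180,310),'p2':(150,244,178,280),'p3':(148,218,172,250)}
    for k,(a,b,c,e) in boxes.items():
        w=W[b:e,a:c].reshape(-1,3); m=w[:,2]>0.03; w=w[m]
        t=w[w[:,2]>0.078]
        print(n,k,len(w),w[:,2].max(), 'topface',len(t),t.mean(0) if len(t) else '', np.ptp(t,axis=0) if len(t) else '')
        for lo,hi in((.06,.075),(.045,.058),(.028,.04),(.012,.024)):
            ww=W[b:e,a:c].reshape(-1,3); s=ww[(ww[:,2]>lo)&(ww[:,2]<hi)]
            if len(s): print('   ',lo,hi,len(s),s.mean(0),np.ptp(s,axis=0))
    # lid plane
    if n=='top':
        mask=np.zeros(d.shape,np.uint8); cv2.fillPoly(mask,[np.array([[232,157],[296,149],[304,233],[248,242]])],1)
        cv2.circle(mask,(269,198),10,0,-1)
        w=W[mask>0]; w=w[np.isfinite(w[:,0])]; c=w.mean(0); nrm=np.linalg.svd(w-c,full_matrices=False)[2][2]; nrm*=np.sign(nrm[2])
        print('lid',c,nrm,np.degrees(np.arccos(nrm[2])),np.degrees(np.arctan2(nrm[1],-nrm[0])), abs((w-c)@nrm).max())
        b=W[188:209,258:281].reshape(-1,3); dist=(b-c)@nrm
        hm=(dist<-0.004).reshape(21,23); print(hm.astype(int)); v,u=np.nonzero(hm)
E
python3 - <<'E'
import cv2
a=cv2.imread('pics/top0.png');cv2.imwrite('pics/topc.png',cv2.resize(a[160:290,365:445],None,fx=4.5,fy=4.5,interpolation=cv2.INTER_CUBIC))
cv2.imwrite('pics/lidc.png',cv2.resize(a[130:260,215:325],None,fx=4.5,fy=4.5,interpolation=cv2.INTER_CUBIC))
a=cv2.imread('pics/scene0.png');cv2.imwrite('pics/scenec.png',cv2.resize(a[190:330,120:230],None,fx=4.2,fy=4.2,interpolation=cv2.INTER_CUBIC))
E
```

```text
top p1 194 0.08743379192365341 topface 89 [ 0.6092 -0.3288  0.0826] [0.0277 0.0268 0.0092]
    0.06 0.075 18 [ 0.6028 -0.3209  0.0679] [0.0217 0.0214 0.0142]
    0.045 0.058 16 [ 0.5998 -0.3228  0.0517] [0.0144 0.0232 0.0124]
    0.028 0.04 42 [ 0.6029 -0.3215  0.036 ] [0.0321 0.0311 0.0095]
    0.012 0.024 4 [ 0.5994 -0.3188  0.0154] [0.0059 0.0047 0.0039]
top p2 154 0.08852142279925546 topface 95 [ 0.5294 -0.3125  0.0825] [0.0257 0.0288 0.0105]
    0.06 0.075 19 [ 0.5255 -0.3035  0.0667] [0.0257 0.0162 0.014 ]
    0.045 0.058 13 [ 0.5236 -0.3035  0.0519] [0.0204 0.012  0.0097]
    0.028 0.04 12 [ 0.5233 -0.3028  0.0352] [0.018  0.0138 0.0098]
    0.012 0.024 15 [ 0.5261 -0.3051  0.0169] [0.0243 0.0368 0.0103]
top p3 154 0.08822722607455313 topface 93 [ 0.4378 -0.3146  0.0824] [0.0252 0.0264 0.0102]
    0.06 0.075 20 [ 0.4352 -0.3051  0.069 ] [0.0226 0.0169 0.0142]
    0.045 0.058 12 [ 0.4323 -0.3051  0.0508] [0.0212 0.0129 0.0119]
    0.028 0.04 12 [ 0.4356 -0.3049  0.0341] [0.0282 0.0137 0.0098]
    0.012 0.024 9 [ 0.4344 -0.3049  0.0176] [0.0241 0.0107 0.0116]
lid [0.5682 0.0355 
[... 1514 characters left out ...]
15918 topface 168 [ 0.5639 -0.3184  0.0827] [0.1027 0.0436 0.0079]
    0.06 0.075 52 [ 0.5414 -0.3114  0.067 ] [0.0155 0.0279 0.0149]
    0.045 0.058 40 [ 0.5418 -0.3115  0.0515] [0.0115 0.0273 0.013 ]
    0.028 0.04 46 [ 0.537  -0.3115  0.0342] [0.0948 0.0273 0.0117]
    0.012 0.024 62 [ 0.5082 -0.313   0.0183] [0.1012 0.0264 0.0115]
scene p3 252 0.08558655827193751 topface 101 [ 0.4604 -0.3131  0.0825] [0.1029 0.0276 0.007 ]
    0.06 0.075 48 [ 0.4503 -0.3128  0.0676] [0.0143 0.0271 0.0144]
    0.045 0.058 39 [ 0.4503 -0.3128  0.051 ] [0.0155 0.0266 0.0127]
    0.028 0.04 39 [ 0.4502 -0.3132  0.0348] [0.0168 0.0289 0.0113]
    0.012 0.024 41 [ 0.4133 -0.3179  0.0174] [0.1309 0.0569 0.0114]
```

View pics/topc.png

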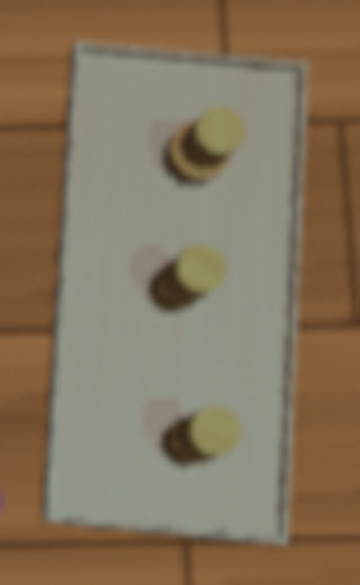

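View pics/lidc.png

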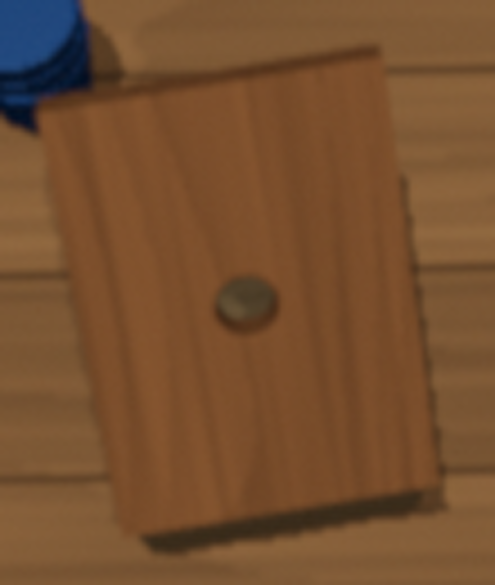

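View pics/scenec.png

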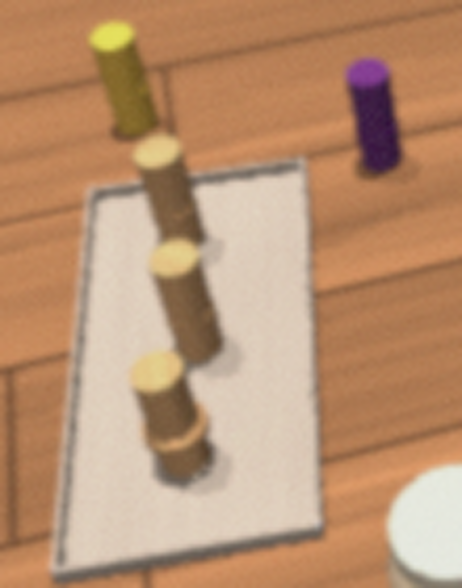

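The far post (scene crop (175,430)) has a clearly proud collar, but all three will still be tried in the hole. Now the hole, the tray's near rim, the pan, and the jar and mug positions.

```bash
python3 - <<'E'
from h import *
im=cv2.imread('pics/top0.png'); d=np.load('pics/top0.npy'); W=pts('top',d)
c=np.array([0.5682,0.0355,0.2264]); n=np.array([-0.5676,-0.0855,0.8189])
big=cv2.resize(im[180:216,250:290],None,fx=8,fy=8,interpolation=cv2.INTER_CUBIC)
r=big[:,:,2].astype(int); 
for th in (90,100,110):
    m=((r<th)|(big[:,:,0].astype(int)*2.2>r)).astype(np.uint8)
    cs,_=cv2.findContours(m,cv2.RETR_EXTERNAL,cv2.CHAIN_APPROX_NONE)
    for k in sorted(cs,key=cv2.contourArea)[-1:]:
        k2=cv2.convexHull(k); e=cv2.fitEllipse(k2); uv=np.array(e[0]); uv=(uv+.5)/8-.5+[250,180]
        cal=viewer.calibration('top');T=np.array(cal['world_from_camera'])
        ray=T[:3,:3]@np.array([(uv[0]-cal['cx'])/cal['fx'],(uv[1]-cal['cy'])/cal['fy'],1])
        s=((c-T[:3,3])@n)/(ray@n); print(th,uv,np.array(e[1])/8,e[2],'hole',T[:3,3]+s*ray)
# tray corners from colour: light gray
hsv=cv2.cvtColor(im,cv2.COLOR_BGR2HSV)
m=((hsv[:,:,1]<60)&(hsv[:,:,2]>110)).astype(np.uint8); m[:, :370]=0; m[:165]=0; m[290:]=0; m[:,445:]=0
cs,_=cv2.findContours(m,cv2.RETR_EXTERNAL,cv2.CHAIN_APPROX_NONE); k=max(cs,key=cv2.contourArea)
rc=cv2.minAreaRect(k); b=cv2.boxPoints(rc); w=plane('top',b,0.003); print('tray',b,w[:,:2],np.linalg.norm(w[0]-w[1]),np.linalg.norm(w[1]-w[2]), w.mean(0))
# pan
mz=(W[:,:,2]>0.055)&(W[:,:,2]<0.075); mz[:,:140]=0; mz[:,230:]=0;mz[:215]=0;mz[340:]=0
w=W[mz]; print('rim',len(w)); 
from scipy.optimize import least_squares
rim=w[w[:,0]>0.40]; 
f=least_squares(lambda p:np.hypot(rim[:,0]-p[0],rim[:,1]-p[1])-p[2],[.45,.22,.07],loss='soft_l1',f_scale=.002); print(f.x)
for nm,(a,b,c2,e) in {'mug':(195,110,240,160),'jar':(340,110,380,155)}.items():
    w=W[b:e,a:c2].reshape(-1,3); z=np.nanmax(w[:,2]); t=w[w[:,2]>(0.1)]; print(nm,z,t.min(0),t.max(0))
s=status.get_state(); print(R.from_rotvec(s['tcp_rot']).as_matrix())
E
```

```text
90 [269.2797 197.3327] [11.5659 13.8668] 79.30671691894531 hole [0.563  0.0371 0.223 ]
100 [269.3    197.3104] [12.6999 14.4971] 79.03272247314453 hole [0.563 0.037 0.223]
110 [269.3057 197.3241] [13.7398 15.2764] 79.20409393310547 hole [0.563 0.037 0.223]
tray [[374.4397 276.965 ]
 [381.144  169.6965]
 [434.6848 173.0428]
 [427.9805 280.3113]] [[ 0.3911 -0.2306]
 [ 0.6837 -0.2642]
 [ 0.6712 -0.4102]
 [ 0.3799 -0.3707]] 0.2945314862168498 0.14646240335017435 [ 0.5315 -0.3189  0.003 ]
rim 539
[0.4616 0.271  0.068 ]
mug 0.2928407564562723 [0.6359 0.0996 0.1002] [0.8042 0.2146 0.2928]
jar 0.11667568132276318 [ 0.7348 -0.2284  0.1005] [ 0.7966 -0.1686  0.1167]
[[-0.0004  0.2588  0.9659]
 [-0.0014  0.9659 -0.2588]
 [-1.     -0.0015 -0.0001]]
```

```bash
python3 -m inch '[[[-0.3,0,0],-0.98,-1],[[-0.3,0,0],-0.98,-1],[[-0.3,0,0],-0.98,-1],[[-0.3,0,0],-0.98,-1],[[0,-1,0.4],0,-1],[[0,-1,0.4],0,-1],[[0,-1,0.4],0,-1],[[0,-1,0.4],0,-1],[[0,-1,0.4],0,-1],[[0,-1,0.4],0,-1]]'; cat >> h.py <<'E'
def go(target,yaw=None):
    s=status.get_state(); M=R.from_rotvec(s['tcp_rot']).as_matrix()
    d=M.T@(np.array(target)-s['tool_pos']); print('t',s['t'],'pos',s['tool_pos'],'z-yaw',np.degrees(np.arctan2(M[1,2],M[0,2])),'tilt',M[:,0],'units',d/0.04,'F',s['wrist_force'],'w',s['grip_width'])
E
python3 -c "
from h import *
go([.4,-.1,.3])"
```

```text
t: 1.4
tool_pos: [0.2993, 0.4032, 0.3041]
tcp_rot: [-0.117, 1.568, 0.117]
wrist_force: [1.0, 0.0, 0.8]
grip_width: 0.998
t 1.4 pos [0.2993 0.4032 0.3041] z-yaw 8.515162443001548 tilt [-0.0001 -0.0003 -1.    ] units [  0.1065 -12.815    0.6277] F [0.9856 0.0306 0.7875] w 0.9975068292911725
```

```bash
python3 -m inch '[[[0,-1,0.2],0,-1],[[0,-1,0.2],0,-1],[[0,-1,0.2],0,-1],[[0,-1,0.2],0,-1],[[0,-1,0.2],0,-1],[[0,-1,0],0,-1],[[0,-1,0],0,-1],[[0,-1,0],0,-1],[[0,-1,0],0,-1],[[0,-1,0],0,-1],[[0,-1,0],0,-1],[[0,-1,0],0,-1]]'; 
python3 -c "
from h import *
go([.4395,-.314,.3])"
```

```text
t: 2.9
tool_pos: [0.4093, -0.0652, 0.3043]
tcp_rot: [-0.117, 1.567, 0.117]
wrist_force: [0.3, -0.1, 0.5]
grip_width: 1.0
t 2.9 pos [ 0.4093 -0.0652  0.3043] z-yaw 8.533839168110768 tilt [ 0.0002  0.     -1.    ] units [ 0.1072 -6.262  -0.1759] F [ 0.3213 -0.0754  0.4909] w 0.9995888372189171
```

```bash
python3 -m inch '[[[0.3,-1,0],0,-1],[[0.3,-1,0],0,-1],[[0.4,-1,0],0,-1],[[0.4,-1,0],0,-1],[[0.5,-1,0],0,-1],[[0.5,-0.8,0],0,-1],[[0.4,-0.46,-0.18],0,-1],[[0,0,0],0,-1]]'; 
python3 - <<'E'
from h import *
go([.4395,-.314,.077])
s=save('wrist','w1')
E
```

```text
t: 3.9
tool_pos: [0.4376, -0.3136, 0.1908]
tcp_rot: [-0.113, 1.571, 0.115]
wrist_force: [-0.1, 0.7, 0.3]
grip_width: 1.002
t 3.9 pos [ 0.4376 -0.3136  0.1908] z-yaw 8.342865940883414 tilt [-0.0034  0.001  -1.    ] units [ 2.8446 -0.0203  0.0549] F [-0.0643  0.6655  0.287 ] w 1.0017132954767338
```

View pics/w1.png

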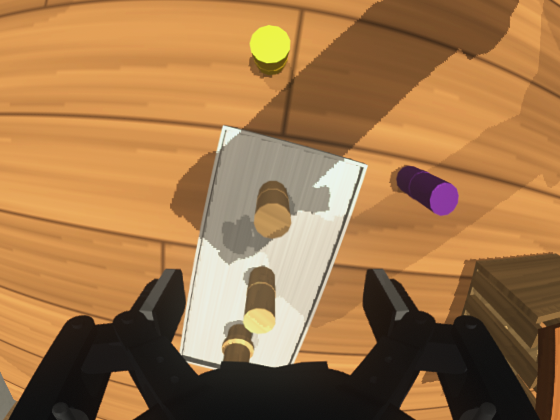

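The wrist view has the near post centred between the jaws (272,205) and the middle post behind it at (259,320). Descending to grip.

```bash
python3 -m inch '[[[0.8,0,0.05],0,-1],[[0.8,0,0],0,-1],[[0.7,0,0],0,-1],[[0.5,0,0],0,-1],[[0,0,0],0,-1],[[0,0,0],0,1],[[0,0,0],0,1],[[0,0,0],0,1],[[0,0,0],0,1],[[0,0,0],0,1]]'; 
python3 - <<'E'
from h import *
go([.4395,-.314,.077])
s=save('wrist','w2')
E
```

```text
t: 5.2
tool_pos: [0.4419, -0.3127, 0.0812]
tcp_rot: [-0.117, 1.566, 0.116]
wrist_force: [-0.2, 1.3, 7.3]
grip_width: 0.308
t 5.2 pos [ 0.4419 -0.3127  0.0812] z-yaw 8.515785454081362 tilt [ 0.0013 -0.0003 -1.    ] units [ 0.1056 -0.024  -0.0653] F [-0.1861  1.325   7.3404] w 0.3080214435390656
```

View pics/w2.png

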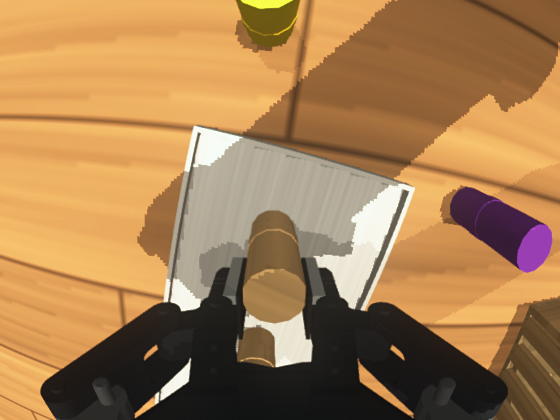

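The yellow and purple decoys stand close to the tray's near end. The tool can only spin about the vertical, so I'll tilt the post in the grip against the outside of the tray's far rim instead. There the way is clear.

```bash
python3 -m inch '[[[-0.7,0,0],0,1],[[-1,0,0],0,1],[[-1,0,0.4],0,1],[[-0.2,0,1],0,1],[[0,0,1],0,1],[[0,0,1],0,1],[[0,0,1],0,1],[[0,-0.1,1],0,1],[[0,-0.1,1],0,1],[[0,0,0.5],0,1],[[0,0,0],0,1]]'; 
python3 - <<'E'
from h import *
go([.715,-.28,.082])
d=save('top','t2',(340,130,460,260),4)
W=pts('top',d[1])
w=W[160:180,380:435].reshape(-1,3); r=w[(w[:,2]>.006)&(w[:,2]<.02)]
print('rim',len(r)); 
import sys
for y in(-.27,-.29,-.31): 
    k=r[abs(r[:,1]-y)<.01]; print(y,k[:,0].min() if len(k) else None,k[:,0].max() if len(k) else None)
E
```

```text
t: 6.62
tool_pos: [0.7165, -0.278, 0.1951]
tcp_rot: [-0.118, 1.568, 0.119]
wrist_force: [0.3, 0.1, -0.1]
grip_width: 0.309
t 6.625 pos [ 0.7165 -0.278   0.1951] z-yaw 8.643257541256048 tilt [-0.0006  0.0009 -1.    ] units [ 2.8278 -0.0468 -0.0423] F [ 0.2542  0.143  -0.134 ] w 0.3092268648540922
rim 1
-0.27 0.7017512409000606 0.7017512409000606
-0.29 None None
-0.31 None None
```

View pics/t2.png

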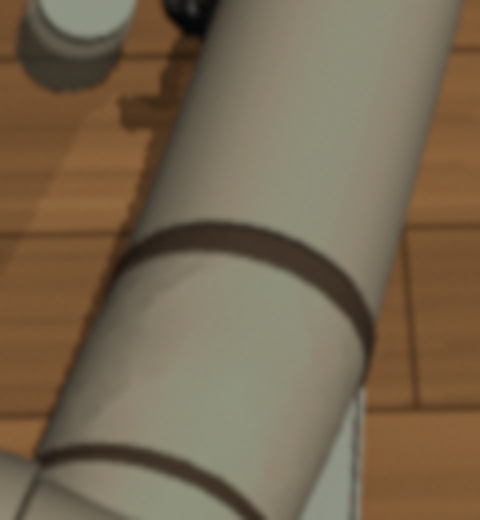

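```bash
python3 -m inch '[[[0,-0.8,-0.2],0,1],[[0,-0.8,-0.2],0,1],[[0.5,-0.6,-0.2],0,1],[[0.8,0,0],0,1],[[0.8,0,0],0,1],[[0.55,0,0],0,1],[[0,0,0],0,1]]'; 
python3 - <<'E'
from h import *
go([.686,-.37,.082])
d=save('scene','s2',(60,170,260,370),3)
E
```

```text
t: 7.55
tool_pos: [0.7026, -0.3691, 0.0868]
tcp_rot: [-0.114, 1.573, 0.119]
wrist_force: [-0.4, 0.1, 0.2]
grip_width: 0.307
t 7.55 pos [ 0.7026 -0.3691  0.0868] z-yaw 8.504641835975203 tilt [-0.0051  0.0026 -1.    ] units [ 0.1213  0.0388 -0.4123] F [-0.4202  0.0934  0.223 ] w 0.30700623574145425
```

View pics/s2.png

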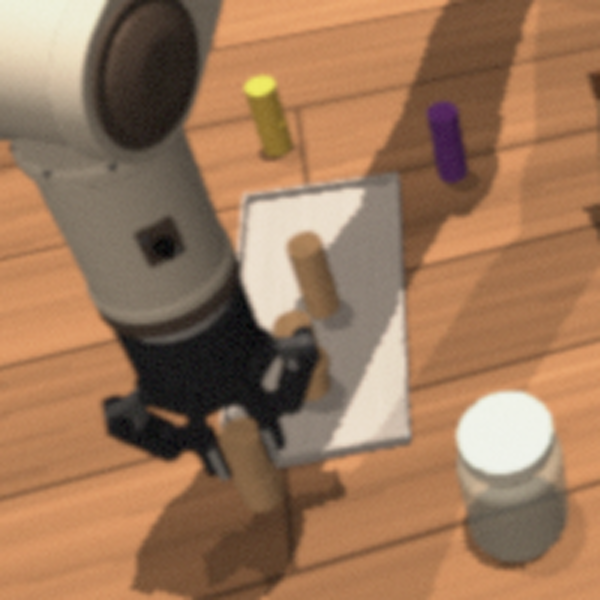

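```bash
python3 -m inch '[[[0.1,0,-0.2],0,1],[[0,0,-0.2],0,1],[[0,0,-0.1],0,1]]'; python3 -m inch '[[[0,0,-0.1],0,1],[[0,0,-0.1],0,1]]';python3 -m inch '[[[0,0,-0.1],0,1],[[0,0,0],0,1]]'
```

```text
t: 7.98
tool_pos: [0.6858, -0.3734, 0.0878]
tcp_rot: [-0.117, 1.564, 0.115]
wrist_force: [4.2, 1.1, -1.6]
grip_width: 0.303
t: 8.22
tool_pos: [0.6819, -0.374, 0.0896]
tcp_rot: [-0.12, 1.557, 0.115]
wrist_force: [7.5, -1.4, 3.1]
grip_width: 0.302
t: 8.48
tool_pos: [0.6731, -0.3762, 0.0901]
tcp_rot: [-0.118, 1.566, 0.115]
wrist_force: [-3.3, 1.2, 12.5]
grip_width: 0.303
```

```bash
python3 -m inch '[[[-0.1,0,-0.15],0,1],[[0,0,-0.15],0,1],[[0,0,-0.1],0,1]]';
python3 - <<'E'
from h import *
d=save('scene','s3',(60,220,200,370),4)
E
```

```text
t: 8.85
tool_pos: [0.6562, -0.3773, 0.0898]
tcp_rot: [-0.116, 1.569, 0.117]
wrist_force: [-0.4, 0.1, -1.7]
grip_width: 0.309
```

View pics/s3.png

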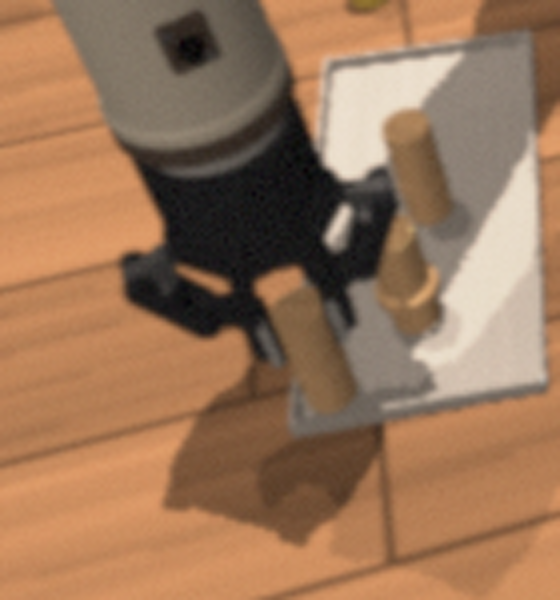

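```bash
cat >> h.py <<'E'
def posttilt(rad=.09):
    # pixels of wood-coloured post below fingers, in scene view, upper/lower centreline
    s=status.get_state(); M=R.from_rotvec(s['tcp_rot']).as_matrix()
    p,d=viewer.snapshot('scene'); W=pts('scene',d); hsv=cv2.cvtColor(p,cv2.COLOR_RGB2HSV)
    L=(W-s['tool_pos'])@M   # tool frame
    m=(L[...,0]>-.02)&(L[...,0]<.085)&(abs(L[...,1])<.022)&(abs(L[...,2])<.075)&(W[...,2]>.018)&(hsv[...,1]>60)&(hsv[...,2]>60)
    q=L[m]; print('n',len(q))
    out=[]
    for a in np.arange(.0,.085,.006):
        k=q[(q[:,0]>=a)&(q[:,0]<a+.006)]
        if len(k)>4: out.append((a+.003,np.median(k[:,2]),k[:,2].max(),np.ptp(k[:,1]),np.median(k[:,1]))); 
    out=np.array(out); print(out)
    f=np.polyfit(out[:,0],out[:,1],1); print('tilt deg',np.degrees(np.arctan(f[0])),'z at grasp',np.polyval(f,.006))
E
python3 -c "
from h import *
posttilt()"
```

```text
n 420
[[ 0.003   0.0093  0.0123  0.0279  0.0022]
 [ 0.009   0.0097  0.0126  0.0273  0.0003]
 [ 0.015   0.01    0.0144  0.0344  0.0004]
 [ 0.021   0.01    0.0132  0.0333 -0.0006]
 [ 0.027   0.0102  0.0133  0.0218  0.0007]
 [ 0.033   0.0097  0.0131  0.0262  0.0013]
 [ 0.039   0.0099  0.0141  0.0264  0.0003]
 [ 0.045   0.0094  0.0134  0.028   0.0004]
 [ 0.051   0.0107  0.0133  0.0263  0.0032]
 [ 0.057   0.01    0.0132  0.0252 -0.0002]
 [ 0.063   0.0104  0.0136  0.0255  0.0001]
 [ 0.069   0.0108  0.0132  0.0248  0.0025]]
tilt deg 0.8073902774607905 z at grasp 0.00958559738771092
```

The post slid over the rim without turning: tilt is 0.8°, the foot was too high and the full pad length held it too firmly. I'll set it down outside the tray, regrip only its top with the fingertips, and go lower.

```bash
python3 -m inch '[[[-0.4,0,0],0,1],[[0,0,0.8],0,1],[[0,0,0.5],0,1],[[0.3,0,0],0,1],[[0.3,0,0],0,1],[[0,0,0],0,1]]'
```

```text
t: 9.7
tool_pos: [0.706, -0.3696, 0.0797]
tcp_rot: [-0.114, 1.572, 0.117]
wrist_force: [0.2, 0.2, 0.0]
grip_width: 0.305
```

```bash
python3 -m inch '[[[0.03,0,0],0,1],[[0,0,0],0,-0.2],[[0,0,0],0,-0.2],[[0,0,0],0,-0.2],[[-0.2,0,0],0,-0.2],[[-0.2,0,0],0,-0.2],[[0,0,0],0,-0.2],[[0,0,0],0,1],[[0,0,0],0,1],[[0,0,0],0,1],[[0,0,0],0,1]]'
python3 - <<'E'
from h import *
d=save('scene','s4',(60,170,260,370),3)
go([.706,-.37,.0955])
E
```

```text
t: 11.08
tool_pos: [0.709, -0.3696, 0.0973]
tcp_rot: [-0.117, 1.567, 0.117]
wrist_force: [0.1, 0.1, 2.1]
grip_width: 0.288
t 11.125 pos [ 0.7089 -0.3696  0.0973] z-yaw 8.522238025520034 tilt [ 0.0004 -0.0003 -1.    ] units [ 0.0456  0.0004 -0.0739] F [0.1642 0.1135 2.9534] w 0.28921010234866434
```

View pics/s4.png

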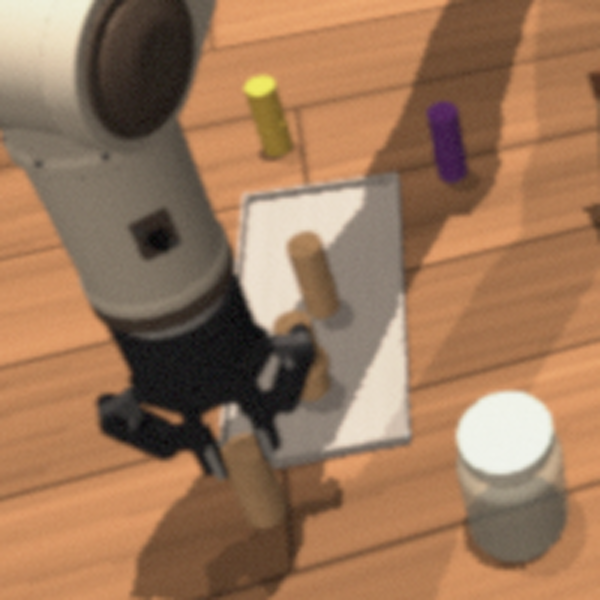

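```bash
python3 -m inch '[[[0,0,-0.2],0,1],[[0,0,-0.2],0,1],[[0,0,-0.2],0,1]]'; python3 -m inch '[[[0,0,-0.15],0,1],[[0,0,-0.15],0,1]]';python3 -m inch '[[[0,0,-0.15],0,1],[[0,0,0],0,1]]'
python3 - <<'E'
from h import *
posttilt()
E
```

```text
t: 11.5
tool_pos: [0.6847, -0.3731, 0.0976]
tcp_rot: [-0.117, 1.567, 0.117]
wrist_force: [1.8, 0.9, 4.3]
grip_width: 0.294
t: 11.75
tool_pos: [0.6737, -0.3744, 0.0978]
tcp_rot: [-0.117, 1.565, 0.117]
wrist_force: [3.9, 1.1, 4.8]
grip_width: 0.284
t: 12.0
tool_pos: [0.6667, -0.3759, 0.097]
tcp_rot: [-0.116, 1.568, 0.116]
wrist_force: [3.4, 0.8, 3.2]
grip_width: 0.286
n 457
[[ 0.009   0.0101  0.012   0.0312 -0.0057]
 [ 0.015   0.0064  0.0145  0.0315 -0.0004]
 [ 0.021   0.0076  0.015   0.0327 -0.0007]
 [ 0.027   0.0137  0.019   0.0239  0.0007]
 [ 0.033   0.0147  0.0178  0.026   0.0008]
 [ 0.039   0.0162  0.02    0.0273  0.0037]
 [ 0.045   0.0185  0.0236  0.026   0.0005]
 [ 0.051   0.0206  0.024   0.0275 -0.0001]
 [ 0.057   0.0219  0.0265  0.0281  0.0007]
 [ 0.063   0.0241  0.029   0.0282 -0.0001]
 [ 0.069   0.0257  0.0299  0.0248 -0.0006]
 [ 0.075   0.0275  0.0311  0.027  -0.0004]]
tilt deg 17.529923388503477 z at grasp 0.005873273622455467
```

The tip grip pivots easily, about 17° at 4 N. Continuing to 35°.

```bash
python3 -m inch '[[[0.02,0,-0.15],0,1],[[0.04,0,-0.15],0,1],[[0.04,0,-0.15],0,1],[[0.04,0,-0.12],0,1],[[0,0,0],0,1]]'
python3 - <<'E'
from h import *
posttilt()
d=save('scene','s5',(60,170,260,370),3)
E
```

```text
t: 12.68
tool_pos: [0.6439, -0.3792, 0.0911]
tcp_rot: [-0.116, 1.569, 0.117]
wrist_force: [3.7, -0.1, 1.2]
grip_width: 0.287
n 519
[[ 0.009   0.011   0.0145  0.0261  0.001 ]
 [ 0.015   0.0099  0.0178  0.0321 -0.0005]
 [ 0.021   0.014   0.0207  0.029   0.0001]
 [ 0.027   0.0197  0.0267  0.0267 -0.0007]
 [ 0.033   0.0233  0.0292  0.0272  0.0001]
 [ 0.039   0.0291  0.0365  0.0272  0.0002]
 [ 0.045   0.0333  0.0396  0.0262 -0.0002]
 [ 0.051   0.0379  0.0447  0.0281 -0.0002]
 [ 0.057   0.0424  0.0503  0.0282 -0.0009]
 [ 0.063   0.0457  0.0533  0.027  -0.0005]
 [ 0.069   0.0502  0.0559  0.0265 -0.0007]
 [ 0.075   0.0516  0.0527  0.0205  0.003 ]]
tilt deg 34.79168332540385 z at grasp 0.005661411897975233
```

View pics/s5.png

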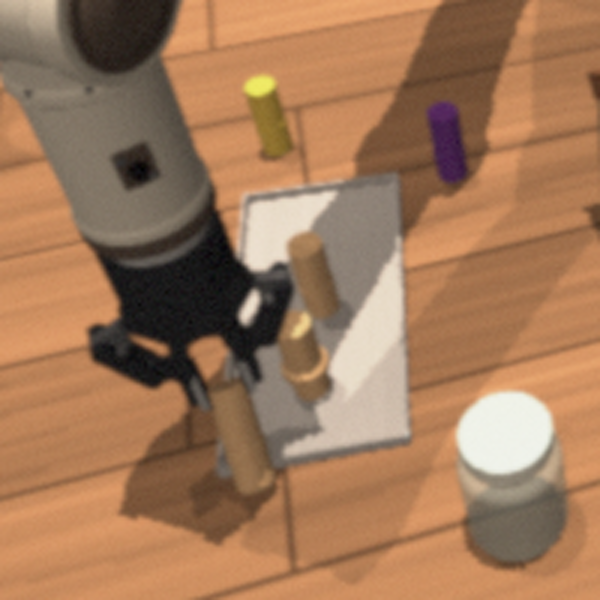

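Tilt is about 36°. Carrying the post to a point on the hole's axis above the mouth.

```bash
python3 -m inch '[[[-0.6,0,0],0,1],[[-1,0,0],0,1],[[-1,0,0],0,1],[[-1,0.3,0],0,1],[[-1,0.7,-0.2],0,1],[[-1,0.9,-0.3],0,1],[[-0.6,1,-0.4],0,1],[[0,1,-0.4],0,1],[[0,1,-0.4],0,1],[[0,1,-0.4],0,1],[[0,1,-0.4],0,1],[[0,1,-0.3],0,1]]'; python3 -m inch '[[[0,1,0],0,1],[[0,1,0],0,1],[[0,0.6,0],0,1],[[0,0,0],0,1]]'
python3 - <<'E'
from h import *
go([.5012,.0277,.3234])
save('top','t5',(210,100,330,260),3.5)
save('wrist','w5')
E
```

```text
t: 14.28
tool_pos: [0.4847, -0.0827, 0.3401]
tcp_rot: [-0.116, 1.57, 0.116]
wrist_force: [-0.6, -0.2, 0.1]
grip_width: 0.283
t: 14.78
tool_pos: [0.4704, 0.0208, 0.34]
tcp_rot: [-0.12, 1.569, 0.119]
wrist_force: [-1.1, -0.3, -0.2]
grip_width: 0.288
t 14.775 pos [0.4704 0.0208 0.34  ] z-yaw 8.712903397047887 tilt [-0.0014 -0.0004 -1.    ] units [0.4139 0.0529 0.7876] F [-1.1497 -0.2561 -0.155 ] w 0.2875654793817224
```

View pics/w5.png

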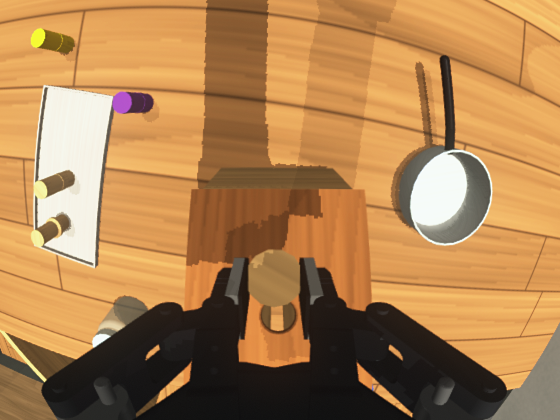

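View pics/t5.png

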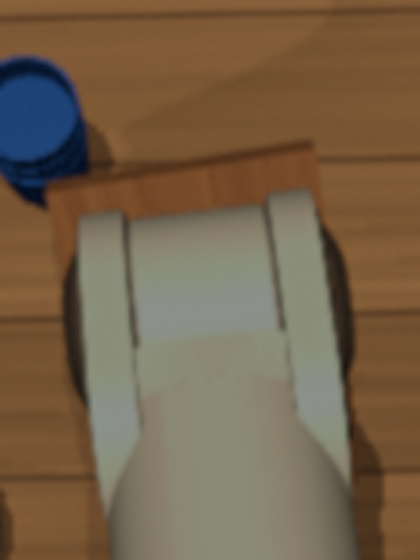

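The wrist view shows the mouth at about (278,316), just beyond the post top at (274,278). The projection should agree with that.

```bash
cat >> h.py <<'E'
def wproj(p,c):
    T=np.array(c['world_from_camera']); q=(np.atleast_2d(p)-T[:3,3])@T[:3,:3]
    r=np.hypot(q[:,0],q[:,1]); th=np.arctan2(r,q[:,2]); return np.c_[c['cx']+c['fx']*th*q[:,0]/r,c['cy']+c['fx']*th*q[:,1]/r]
E
python3 - <<'E'
from h import *
c=viewer.calibration('wrist'); H=np.array([.563,.037,.223]);s=status.get_state()
n=np.array([-0.5676,-0.0855,0.8189]); yv=np.cross(n,[-n[0],-n[1],0]);yv/=np.linalg.norm(yv); xv=np.cross(yv,n)
a=np.linspace(0,2*np.pi,60); ring=H+.016*(np.outer(np.cos(a),xv)+np.outer(np.sin(a),yv))
im=cv2.imread('pics/w5.png'); big=cv2.resize(im[230:350,210:350],None,fx=5,fy=5,interpolation=cv2.INTER_CUBIC)
for u,v in wproj(ring,c): cv2.circle(big,(int((u+.5-210)*5),int((v+.5-230)*5)),2,(0,255,0),-1)
M=R.from_rotvec(s['tcp_rot']).as_matrix()
for L in([.084,0,.051],[.0193,0,.004]):
    u,v=wproj(s['tool_pos']+M@np.array(L),c)[0]; cv2.circle(big,(int((u+.5-210)*5),int((v+.5-230)*5)),5,(255,0,255),-1)
cv2.imwrite('pics/w5c.png',big)
E
```

```text
(no output)
```

View pics/w5c.png

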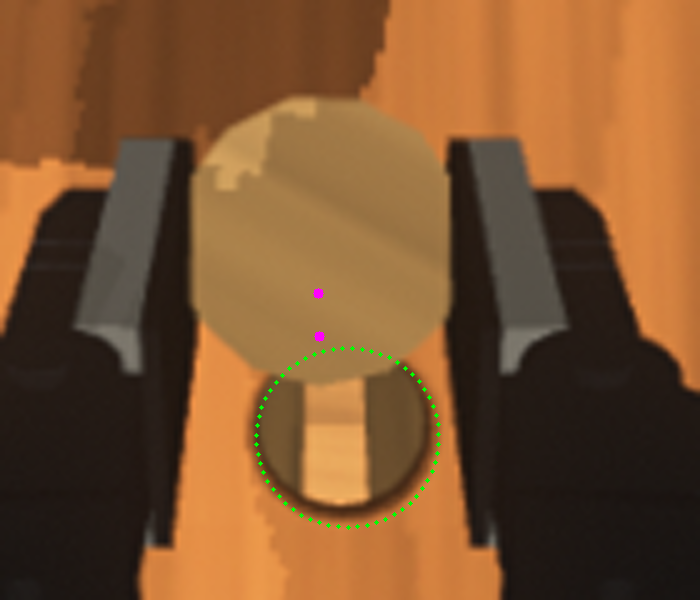

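```bash
python3 - <<'E'
from h import *
c=viewer.calibration('wrist'); s=status.get_state(); M=R.from_rotvec(s['tcp_rot']).as_matrix()
for x in np.arange(.0,.03,.003):
    for b in(0,-.002,-.004):
        z=.0273+.74*(x-.051)+b
        print(round(x,3),b,round(z,4),wproj(s['tool_pos']+M@np.array([x,0,z]),c)[0].round(1),end=' | ')
    print()
posttilt()
W=None
E
```

```text
0.0 0 -0.0104 [273.2 282.8] | 0.0 -0.002 -0.0124 [273.2 278.7] | 0.0 -0.004 -0.0144 [273.2 274.4] | 
0.003 0 -0.0082 [273.2 283.8] | 0.003 -0.002 -0.0102 [273.2 279.7] | 0.003 -0.004 -0.0122 [273.2 275.6] | 
0.006 0 -0.006 [273.2 284.6] | 0.006 -0.002 -0.008 [273.2 280.7] | 0.006 -0.004 -0.01 [273.2 276.7] | 
0.009 0 -0.0038 [273.2 285.5] | 0.009 -0.002 -0.0058 [273.2 281.6] | 0.009 -0.004 -0.0078 [273.2 277.7] | 
0.012 0 -0.0016 [273.2 286.2] | 0.012 -0.002 -0.0036 [273.2 282.5] | 0.012 -0.004 -0.0056 [273.2 278.7] | 
0.015 0 0.0007 [273.2 287. ] | 0.015 -0.002 -0.0013 [273.2 283.3] | 0.015 -0.004 -0.0033 [273.2 279.6] | 
0.018 0 0.0029 [273.2 287.7] | 0.018 -0.002 0.0009 [273.2 284.1] | 0.018 -0.004 -0.0011 [273.2 280.5] | 
0.021 0 0.0051 [273.2 288.4] | 0.021 -0.002 0.0031 [273.2 284.9] | 0.021 -0.004 0.0011 [273.2 281.4] | 
0.024 0 0.0073 [273.2 289. ] | 0.024 -0.002 0.0053 [273.2 285.6] | 0.024 -0.004 0.0033 [273.2 282.2] | 
0.027 0 0.0095 [273.2 289.6] | 0.027 -0.002 0.0075 [273.2 286.3] | 0.027 -0.004 0.0055 [273.2 283. ] | 
n 472
[[ 0.003  -0.0034  0.0126  0.0264  0.0122]
 [ 0.009   0.0043  0.0141  0.0272  0.0068]
 [ 0.015   0.0112  0.0155  0.0432  0.0009]
 [ 0.021   0.0128  0.0201  0.0378 -0.0025]
 [ 0.027   0.0171  0.0222  0.0315 -0.0059]
 [ 0.033   0.02    0.0276  0.0237 -0.0045]
 [ 0.039   0.0248  0.0317  0.027  -0.0064]
 [ 0.045   0.0285  0.0348  0.0242 -0.005 ]
 [ 0.051   0.0318  0.0387  0.0253 -0.0056]
 [ 0.057   0.0353  0.0412  0.0257 -0.0075]
 [ 0.063   0.0393  0.0452  0.0233 -0.0071]
 [ 0.069   0.0425  0.0496  0.0255 -0.007 ]
 [ 0.075   0.0462  0.0502  0.0245 -0.0091]
 [ 0.081   0.0444  0.0494  0.025  -0.0121]]
tilt deg 31.57348237705161 z at grasp 0.0032150129125749034
```

```bash
cat >> h.py <<'E'
from scipy.optimize import least_squares
def cyl(n='scene',lo=.026,hi=.12,guess=(0,0.02,0,.65),show=None):
    s=status.get_state(); M=R.from_rotvec(s['tcp_rot']).as_matrix()
    p,d=viewer.snapshot(n); W=pts(n,d); L=(W-s['tool_pos'])@M
    hsv=cv2.cvtColor(p,cv2.COLOR_RGB2HSV)
    zz=.02+.65*(L[...,0]-.051)
    m=(L[...,0]>lo)&(L[...,0]<hi)&(abs(L[...,1])<.024)&(abs(L[...,2]-zz)<.03)&(hsv[...,1]>50)
    q=L[m]
    def res(g):
        a=np.array([1,g[2],g[3]]);a/=np.linalg.norm(a); v=q-[.05,g[0],g[1]]; return np.linalg.norm(v-np.outer(v@a,a),axis=1)-.014
    f=least_squares(res,guess,loss='soft_l1',f_scale=.0015); g=f.x
    a=np.array([1,g[2],g[3]]);a/=np.linalg.norm(a); v=q-[.05,g[0],g[1]]; t=v@a; ok=abs(res(g))<.004
    print('n',ok.sum(),len(q),'centre at x=.05: y,z',g[:2],'yaw slope',g[2],'tilt',np.degrees(np.arctan(g[3])),'rms',np.sqrt((res(g)[ok]**2).mean()),'t range',np.percentile(t[ok],[1,50,99]))
    foot=np.array([.05,g[0],g[1]])+a*np.percentile(t[ok],99.); print('foot tool',foot,'top tool',foot-a*.08,'foot world',s['tool_pos']+M@foot)
E
python3 - <<'E'
from h import *
cyl()
save('scene','s6',(230,60,390,220),3.5)
E
```

```text
n 333 335 centre at x=.05: y,z [-0.0006  0.0178] yaw slope -0.03730583335599148 tilt 30.33959762590129 rms 0.0012139790390268725 t range [-0.0219  0.0095  0.0414]
foot tool [ 0.0857 -0.0019  0.0387] top tool [ 0.0167  0.0007 -0.0017] foot world [0.5099 0.0217 0.254 ]
```

View pics/s6.png

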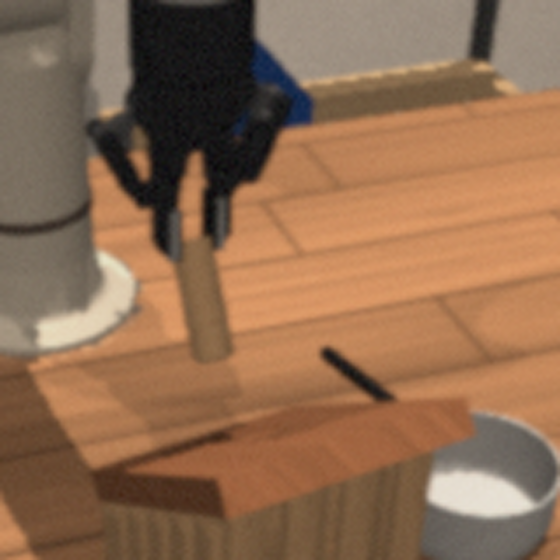

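Tilt is now 30–31° and the foot is located. I'll line it up on the axis and feed it in slowly.

```bash
python3 -m inch '[[[0.08,0.09,0.45],0,1],[[0.08,0.09,0.48],0,1],[[0,0,0],0,1],[[0.2,0,0.14],0,1],[[0.2,0,0.14],0,1],[[0,0,0],0,1]]'
python3 - <<'E'
from h import *
s=status.get_state(); print(s['tool_pos'],s['wrist_force'])
save('wrist','w6',(170,180,390,390),3); cyl()
E
```

```text
t: 15.78
tool_pos: [0.5181, 0.0339, 0.316]
tcp_rot: [-0.117, 1.57, 0.117]
wrist_force: [-0.2, -0.4, 0.1]
grip_width: 0.297
[0.5181 0.0339 0.316 ] [-0.1845 -0.3638  0.1469]
n 358 391 centre at x=.05: y,z [-0.0008  0.0178] yaw slope -0.014066282594919623 tilt 31.174454118267423 rms 0.0013290175722932844 t range [-0.0227  0.0119  0.0548]
foot tool [ 0.0969 -0.0015  0.0462] top tool [ 0.0285 -0.0005  0.0048] foot world [0.564  0.0392 0.2195]
```

View pics/w6.png

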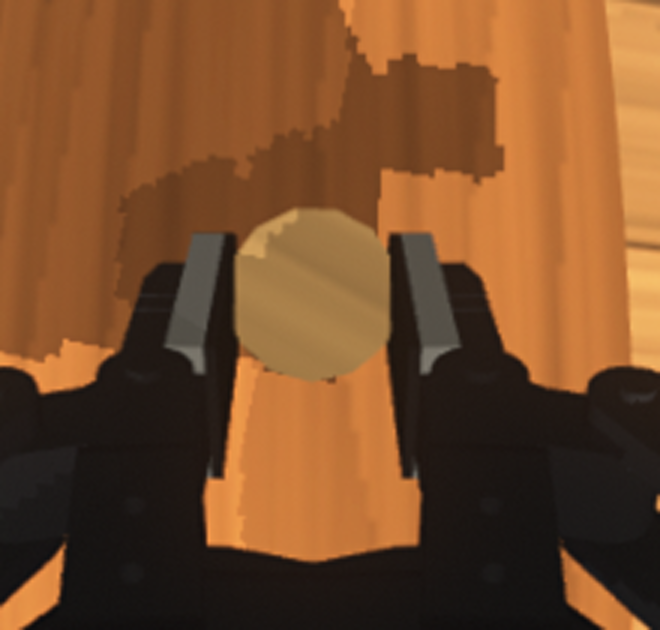

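```bash
python3 -m inch '[[[0,-0.05,0.04],0,1],[[0.1,0,0.07],0,1],[[0.1,0,0.07],0,1],[[0,0,0],0,1]]'; python3 -m inch '[[[0.1,0,0.07],0,1],[[0.1,0,0.07],0,1],[[0,0,0],0,1]]'
```

```text
t: 16.38
tool_pos: [0.5258, 0.0331, 0.3085]
tcp_rot: [-0.117, 1.569, 0.117]
wrist_force: [0.8, -0.6, -0.5]
grip_width: 0.287
t: 16.75
tool_pos: [0.5313, 0.034, 0.3005]
tcp_rot: [-0.117, 1.569, 0.117]
wrist_force: [0.2, 0.7, -1.0]
grip_width: 0.287
```

No force and the foot is about 11 mm in. Continuing.

```bash
python3 -m inch '[[[0.1,0,0.07],0,1],[[0.1,0,0.07],0,1],[[0,0,0],0,1]]'; python3 -m inch '[[[0.1,0,0.07],0,1],[[0.1,0,0.07],0,1],[[0,0,0],0,1]]'
```

```text
t: 17.12
tool_pos: [0.5369, 0.0347, 0.2925]
tcp_rot: [-0.117, 1.569, 0.117]
wrist_force: [-0.8, -0.2, -1.4]
grip_width: 0.288
t: 17.5
tool_pos: [0.5424, 0.0355, 0.2844]
tcp_rot: [-0.117, 1.569, 0.117]
wrist_force: [-1.1, -0.9, -1.8]
grip_width: 0.288
```

```bash
python3 -m inch '[[[0.1,0,0.07],0,1],[[0.1,0,0.07],0,1],[[0,0,0],0,1]]'; python3 - <<'E'
from h import *
save('scene','s7',(230,60,390,220),3.5); cyl()
E
```

```text
t: 17.88
tool_pos: [0.5479, 0.0362, 0.2763]
tcp_rot: [-0.117, 1.569, 0.116]
wrist_force: [-1.2, -1.0, -3.0]
grip_width: 0.293
n 123 151 centre at x=.05: y,z [-0.0016  0.016 ] yaw slope -0.10199254485632438 tilt 30.69444286345989 rms 0.0012924605714467736 t range [-0.0215 -0.0094  0.0032]
foot tool [ 0.0528 -0.0019  0.0177] top tool [-0.0157  0.0051 -0.023 ] foot world [0.5657 0.037  0.2237]
```

View pics/s7.png

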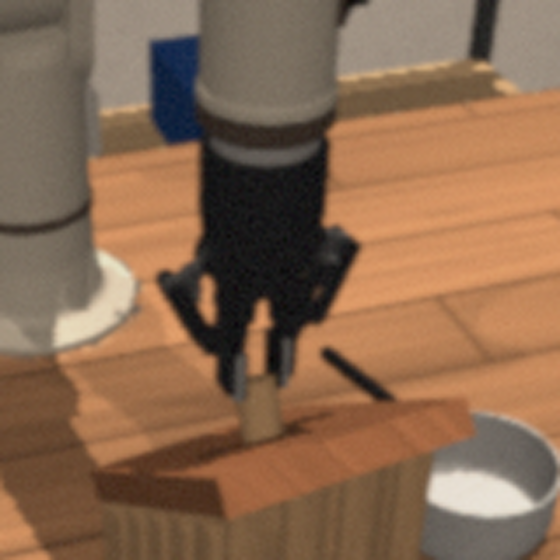

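About 41 mm in, so the collar is past and the post is sound. A little further, then release.

```bash
python3 -m inch '[[[0.1,0,0.07],0,1],[[0.1,0,0.07],0,1],[[0,0,0],0,0],[[0,0,0],0,0],[[0,0,0],0,-0.3],[[0,0,0],0,-0.3]]'; python3 - <<'E'
from h import *
save('wrist','w8',(170,180,390,390),3)
E
```

```text
t: 18.73
tool_pos: [0.554, 0.0375, 0.2695]
tcp_rot: [-0.117, 1.566, 0.117]
wrist_force: [0.4, 0.3, -0.3]
grip_width: 0.649
```

View pics/w8.png

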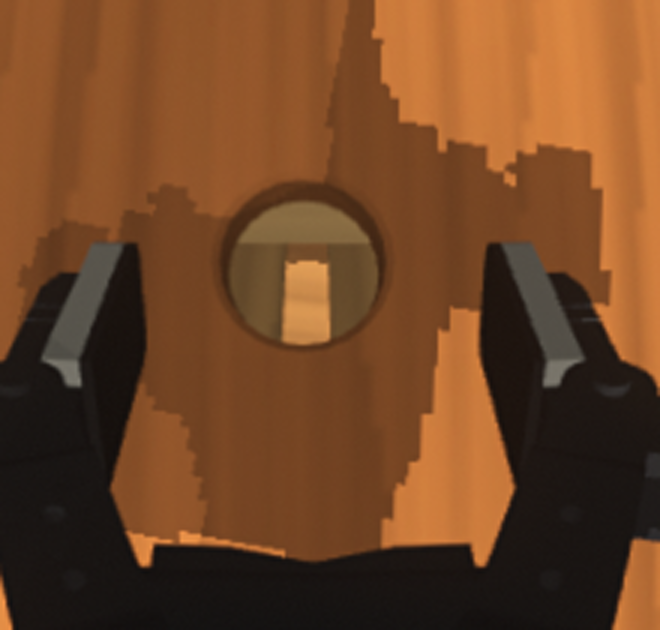

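The hole is empty: only the slit of light in the crate shows at (305,300), so the first post passed through. Now the middle post.

```bash
python3 -m inch '[[[-0.6,0,0],0,-0.3],[[-0.6,-0.3,-0.1],0,-0.3],[[-0.2,-1,-0.25],0,-0.3],[[0,-1,-0.25],0,-0.3],[[0,-1,-0.25],0,-0.3],[[0,-1,-0.25],0,-0.3],[[0,-1,-0.25],0,-0.3],[[0.5,-1,-0.25],0,-0.3],[[0.8,-1,-0.25],0,-0.3],[[1,-0.7,0],0,-0.3],[[1,-0.4,0],0,-0.3],[[0,0,0],0,-0.3]]'; python3 - <<'E'
from h import *
go([.531,-.3125,.099])
save('wrist','w9',(170,130,390,340),3)
E
```

```text
t: 20.27
tool_pos: [0.5275, -0.3063, 0.1896]
tcp_rot: [-0.113, 1.574, 0.117]
wrist_force: [-0.3, 0.5, 0.4]
grip_width: 0.649
t 20.275 pos [ 0.5275 -0.3063  0.1896] z-yaw 8.38614513026586 tilt [-0.0066  0.0024 -1.    ] units [ 2.2645 -0.1744  0.0766] F [-0.349   0.5182  0.4273] w 0.6489155664964947
```

View pics/w9.png

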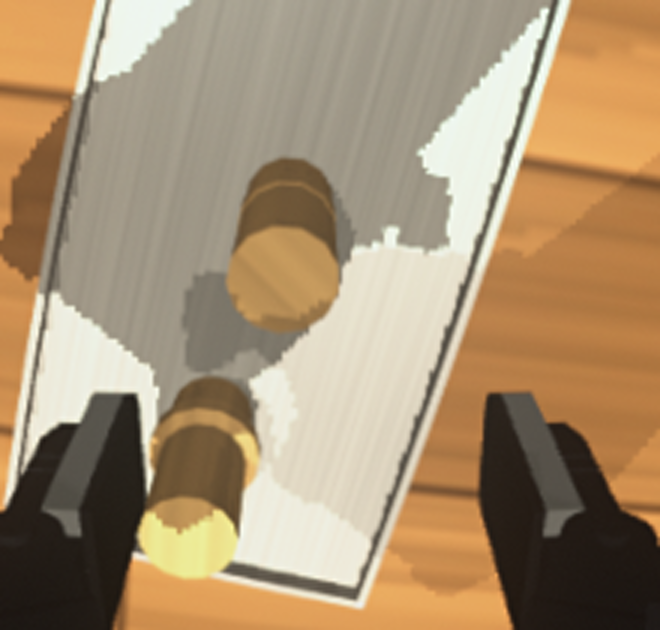

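```bash
python3 -m inch '[[[0.6,-0.17,0.07],0,-0.3],[[0.8,0,0],0,-0.3],[[0.6,0,0],0,-0.3],[[0.28,0,0],0,-0.3],[[0,0,0],0,-0.3],[[0,0,0],0,1],[[0,0,0],0,1],[[0,0,0],0,1],[[0,0,0],0,1]]'; python3 - <<'E'
from h import *
go([.706,-.37,.099])
save('wrist','w10',(170,130,390,340),3)
E
```

```text
t: 21.45
tool_pos: [0.5352, -0.3128, 0.1038]
tcp_rot: [-0.118, 1.565, 0.116]
wrist_force: [-0.6, -0.2, 5.8]
grip_width: 0.278
t 21.45 pos [ 0.5352 -0.3128  0.1038] z-yaw 8.521411789739602 tilt [ 0.0029 -0.0011 -1.    ] units [ 0.134  -2.0458  4.0101] F [-0.6481 -0.236   5.7804] w 0.2781614390162788
```

View pics/w10.png

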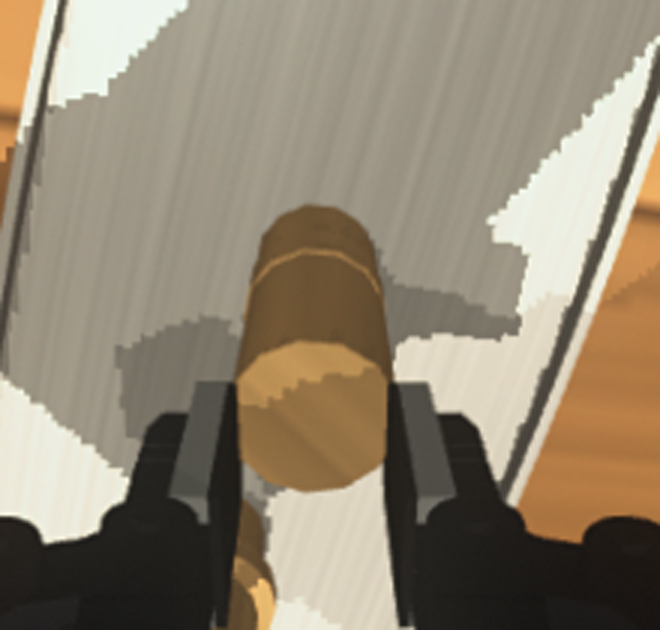

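The grip is only about 4 mm deep, so I'll regrip slightly lower.

```bash
python3 -m inch '[[[0,0,0],0,0],[[0.12,0,-0.06],0,0],[[0,0,0],0,0],[[0,0,0],0,1],[[0,0,0],0,1],[[0,0,0],0,1]]'
```

```text
t: 22.25
tool_pos: [0.5317, -0.3127, 0.0971]
tcp_rot: [-0.117, 1.568, 0.117]
wrist_force: [-0.3, 0.7, 0.7]
grip_width: 0.296
```

```bash
python3 -m inch '[[[-0.7,0,0],0,1],[[-1,0,0],0,1],[[-0.7,-0.5,0.9],0,1],[[0,-0.6,1],0,1],[[0,-0.6,1],0,1],[[0,-0.36,0.9],0,1],[[0.6,0,0.3],0,1],[[1,0,0],0,1],[[0.7,0,0],0,1],[[0.1,0,0],0,1],[[0,0,0],0,1]]'; python3 - <<'E'
from h import *
go([.706,-.37,.096])
cyl(guess=(0,0,0,0))
E
```

```text
t: 23.62
tool_pos: [0.706, -0.3701, 0.0973]
tcp_rot: [-0.117, 1.568, 0.117]
wrist_force: [-0.3, -0.7, 0.6]
grip_width: 0.292
t 23.625 pos [ 0.706  -0.3701  0.0973] z-yaw 8.524627637207 tilt [-0.0002 -0.0003 -1.    ] units [0.0321 0.0016 0.0003] F [-0.258  -0.7137  0.603 ] w 0.29191934074203457
n 331 862 centre at x=.05: y,z [-0.0009  0.0008] yaw slope 0.010658099270622633 tilt 47.28911080295204 rms 0.002262246171477954 t range [-0.0034  0.0589  0.0877]
foot tool [ 0.1095 -0.0003  0.0652] top tool [ 0.0552 -0.0008  0.0064] foot world [ 0.7705 -0.3607 -0.0122]
```

```bash
python3 -m inch '[[[0.02,0,-0.2],0,1],[[0,0,-0.2],0,1],[[0,0,-0.2],0,1],[[0,0,-0.15],0,1],[[0,0,-0.15],0,1],[[0,0,-0.15],0,1]]';python3 -m inch '[[[0.02,0,-0.15],0,1],[[0.04,0,-0.15],0,1],[[0.04,0,-0.15],0,1],[[0.05,0,-0.12],0,1],[[0.04,0,-0.1],0,1],[[0,0,0],0,1]]'
python3 - <<'E'
from h import *
posttilt()
E
```

```text
t: 24.42
tool_pos: [0.6657, -0.3763, 0.0975]
tcp_rot: [-0.118, 1.565, 0.116]
wrist_force: [4.8, -0.8, 2.4]
grip_width: 0.295
t: 25.18
tool_pos: [0.6369, -0.3807, 0.0884]
tcp_rot: [-0.116, 1.569, 0.116]
wrist_force: [2.7, -2.0, 5.0]
grip_width: 0.294
n 534
[[ 0.003   0.0109  0.0136  0.027   0.0007]
 [ 0.009   0.0112  0.0163  0.0272  0.0014]
 [ 0.015   0.0142  0.0221  0.0356 -0.0018]
 [ 0.021   0.0195  0.0259  0.0276  0.0009]
 [ 0.027   0.0253  0.0321  0.0269 -0.0012]
 [ 0.033   0.0303  0.0381  0.027   0.0014]
 [ 0.039   0.035   0.0417  0.0273  0.    ]
 [ 0.045   0.0406  0.0476  0.0277 -0.0003]
 [ 0.051   0.0452  0.0519  0.0284 -0.0004]
 [ 0.057   0.0503  0.058   0.027  -0.0004]
 [ 0.063   0.0556  0.0601  0.0256 -0.0015]
 [ 0.069   0.0567  0.0599  0.0258 -0.0004]]
tilt deg 37.894102088837535 z at grasp 0.0095375919797944
```

```bash
python3 -m inch '[[[-0.6,0,0],0,1],[[-1,0,0],0,1],[[-1,0,0],0,1],[[-1,0.3,0],0,1],[[-1,0.7,-0.1],0,1],[[-1,0.9,-0.3],0,1],[[-0.7,1,-0.4],0,1],[[0,1,-0.4],0,1],[[0,1,-0.4],0,1],[[0,1,-0.4],0,1],[[0,1,-0.4],0,1],[[0,1,-0.23],0,1]]'; python3 -m inch '[[[0,1,0],0,1],[[0,1,0],0,1],[[0,0.64,0],0,1],[[0,0,0],0,1]]'
python3 - <<'E'
from h import *
cyl()
save('wrist','w11',(170,180,390,390),3)
E
```

```text
t: 26.72
tool_pos: [0.484, -0.0821, 0.3405]
tcp_rot: [-0.116, 1.572, 0.117]
wrist_force: [0.2, 1.5, -0.9]
grip_width: 0.293
t: 27.22
tool_pos: [0.4695, 0.0232, 0.3405]
tcp_rot: [-0.12, 1.571, 0.12]
wrist_force: [0.3, -0.4, -0.9]
grip_width: 0.292
n 306 310 centre at x=.05: y,z [-0.0006  0.0258] yaw slope -0.035975965257176216 tilt 34.92619992182097 rms 0.0012013914084775894 t range [-0.0251  0.0061  0.0353]
foot tool [ 0.0789 -0.0017  0.046 ] top tool [0.0133 0.0007 0.0002] foot world [0.5149 0.0285 0.2614]
```

View pics/w11.png

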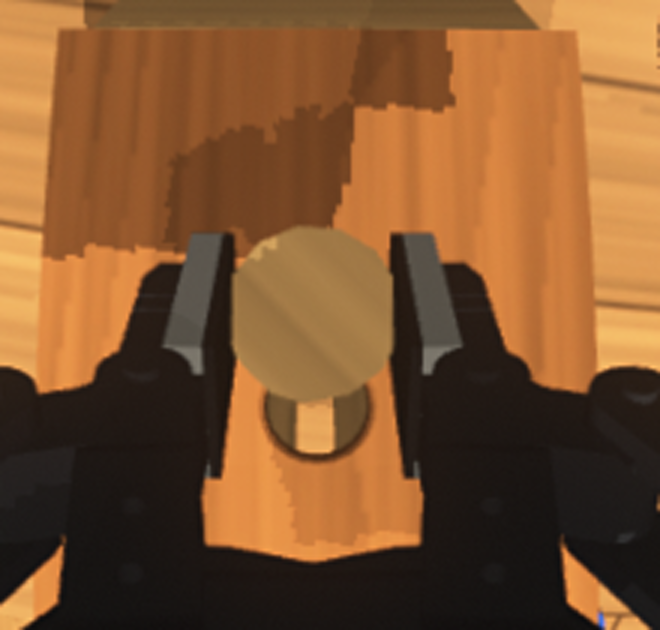

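Tilt is 34.9°. Feeding it in the same way.

```bash
python3 -m inch '[[[0.17,0.02,0.4],0,1],[[0.17,0.02,0.4],0,1],[[0,0,0],0,1],[[0.2,0,0.14],0,1],[[0.2,0,0.14],0,1],[[0.1,0,0.07],0,1],[[0,0,0],0,1]]';  python3 -m inch '[[[0.1,0,0.07],0,1],[[0.1,0,0.07],0,1],[[0,0,0],0,1]]'; python3 -m inch '[[[0.1,0,0.07],0,1],[[0,0,0],0,1]]'; python3 - <<'E'
from h import *
cyl()
save('scene','s12',(230,60,390,220),3.5)
E
```

```text
t: 28.2
tool_pos: [0.5165, 0.0297, 0.3066]
tcp_rot: [-0.117, 1.569, 0.117]
wrist_force: [-0.0, 0.2, -0.1]
grip_width: 0.297
t: 28.58
tool_pos: [0.522, 0.0308, 0.2985]
tcp_rot: [-0.117, 1.568, 0.117]
wrist_force: [-1.1, 1.0, -1.4]
grip_width: 0.293
t: 28.82
tool_pos: [0.525, 0.0311, 0.2946]
tcp_rot: [-0.117, 1.568, 0.117]
wrist_force: [-0.6, 1.1, -1.4]
grip_width: 0.296
n 257 278 centre at x=.05: y,z [-0.0006  0.0246] yaw slope -0.04807173977114344 tilt 34.280758668147904 rms 0.0012524265014664767 t range [-0.0244  0.0022  0.0261]
foot tool [ 0.0715 -0.0016  0.0393] top tool [ 0.0055  0.0015 -0.0057] foot world [0.564  0.0354 0.223 ]
```

View pics/s12.png

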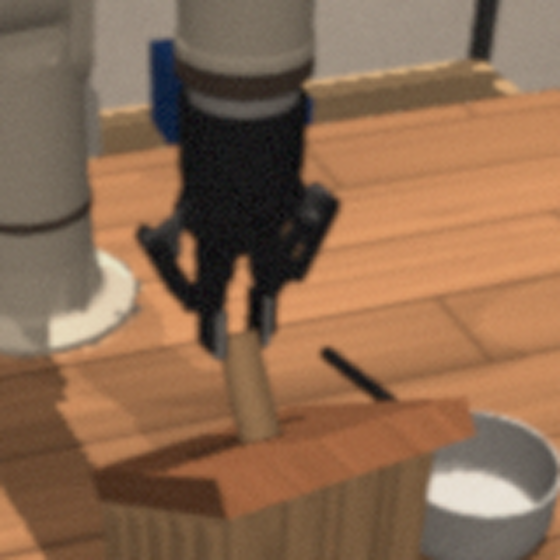

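It has entered the mouth. Continuing gently through the collar zone.

```bash
python3 -m inch '[[[0.1,0,0.07],0,1],[[0.1,0,0.07],0,1],[[0,0,0],0,1]]';  python3 -m inch '[[[0.1,0,0.07],0,1],[[0.1,0,0.07],0,1],[[0,0,0],0,1]]'; python3 -m inch '[[[0.1,0,0.07],0,1],[[0.1,0,0.07],0,1],[[0,0,0],0,1]]'
```

```text
t: 29.3
tool_pos: [0.5307, 0.0318, 0.2865]
tcp_rot: [-0.117, 1.568, 0.117]
wrist_force: [-1.0, 1.5, -1.9]
grip_width: 0.293
t: 29.68
tool_pos: [0.5362, 0.0326, 0.2786]
tcp_rot: [-0.117, 1.568, 0.117]
wrist_force: [-1.0, 0.6, -1.9]
grip_width: 0.29
t: 30.05
tool_pos: [0.5418, 0.0334, 0.2706]
tcp_rot: [-0.117, 1.568, 0.117]
wrist_force: [-0.6, 2.0, -2.5]
grip_width: 0.292
```

About 40 mm in with no resistance, so this one is sound too.

```bash
python3 -m inch '[[[0.1,0,0.07],0,1],[[0.1,0,0.07],0,1],[[0,0,0],0,0],[[0,0,0],0,0],[[0,0,0],0,-0.3],[[0,0,0],0,-0.3]]'; python3 - <<'E'
from h import *
save('wrist','w13',(170,180,390,390),3)
E
```

```text
t: 30.8
tool_pos: [0.5474, 0.0341, 0.2634]
tcp_rot: [-0.117, 1.567, 0.117]
wrist_force: [-0.2, -0.2, 0.3]
grip_width: 0.647
```

View pics/w13.png

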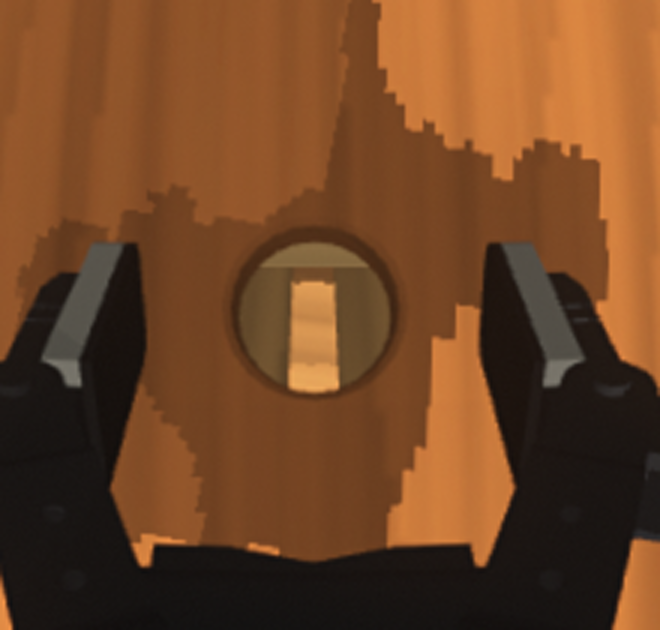

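The hole is clear again (315,310), so the second post is through. Now the far post, the one with the proud collar.

```bash
python3 -m inch '[[[-0.6,0,0],0,-0.3],[[-0.6,-0.3,0],0,-0.3],[[-0.3,-1,0],0,-0.3],[[0,-1,0],0,-0.3],[[0,-1,0],0,-0.3],[[0,-1,0],0,-0.3],[[0,-1,0],0,-0.3],[[0.5,-1,0],0,-0.3],[[0.8,-1,0.1],0,-0.3],[[1,-1,0.1],0,-0.3],[[1,-0.9,0],0,-0.3],[[0.4,0,0],0,-0.3]]'; python3 -m inch '[[[0,0,0],0,-0.3]]'; python3 - <<'E'
from h import *
go([.611,-.3285,.096])
save('wrist','w14',(170,130,390,340),3)
E
```

```text
t: 32.35
tool_pos: [0.6068, -0.3322, 0.1715]
tcp_rot: [-0.113, 1.573, 0.113]
wrist_force: [-0.0, 0.1, -0.6]
grip_width: 0.651
t: 32.48
tool_pos: [0.6088, -0.3272, 0.1733]
tcp_rot: [-0.115, 1.57, 0.119]
wrist_force: [0.2, 0.6, 0.5]
grip_width: 0.651
t 32.475 pos [ 0.6088 -0.3272  0.1733] z-yaw 8.53257409546323 tilt [-0.0028  0.0023 -1.    ] units [ 1.933  -0.0459  0.0533] F [0.196  0.5542 0.4854] w 0.6508216978004537
```

View pics/w14.png

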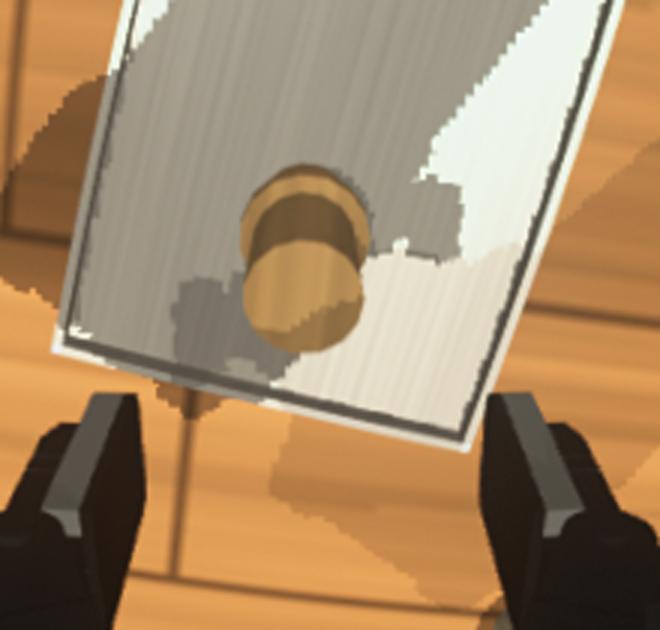

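```bash
python3 -m inch '[[[0.6,-0.04,0.05],0,-0.3],[[0.8,0,0],0,-0.3],[[0.65,0,0],0,0],[[0,0,0],0,0],[[0,0,0],0,1],[[0,0,0],0,1],[[0,0,0],0,1],[[0,0,0],0,1]]'
```

```text
t: 33.52
tool_pos: [0.6136, -0.33, 0.0957]
tcp_rot: [-0.118, 1.564, 0.116]
wrist_force: [0.0, 0.8, 6.5]
grip_width: 0.3
```

```bash
python3 -m inch '[[[-0.5,0,0],0,1],[[-0.1,-0.4,0.6],0,1],[[0,-0.5,0.8],0,1],[[0,-0.43,0.73],0,1],[[0.3,0,0],0,1],[[0.3,0,0],0,1],[[0,0,0],0,1]]'; python3 -m inch '[[[0.02,0,-0.2],0,1],[[0,0,-0.2],0,1],[[0,0,-0.2],0,1],[[0,0,-0.15],0,1],[[0,0,-0.15],0,1],[[0,0,-0.15],0,1]]'
```

```text
t: 34.4
tool_pos: [0.7021, -0.3692, 0.0917]
tcp_rot: [-0.115, 1.571, 0.118]
wrist_force: [-0.9, -0.1, -0.6]
grip_width: 0.296
t: 35.15
tool_pos: [0.6645, -0.3755, 0.094]
tcp_rot: [-0.118, 1.562, 0.117]
wrist_force: [4.6, 0.3, 0.3]
grip_width: 0.294
```

```bash
python3 -m inch '[[[0.02,0,-0.15],0,1],[[0.03,0,-0.15],0,1],[[0.03,0,-0.15],0,1],[[0.05,0,-0.12],0,1],[[0.04,0,-0.06],0,1],[[0,0,0],0,1]]'
python3 - <<'E'
from h import *
posttilt()
E
```

```text
t: 35.9
tool_pos: [0.6379, -0.3804, 0.0867]
tcp_rot: [-0.117, 1.566, 0.116]
wrist_force: [2.7, 0.4, 6.0]
grip_width: 0.296
n 551
[[ 0.003   0.0127  0.0177  0.0262  0.0013]
 [ 0.009   0.013   0.0206  0.0274  0.0004]
 [ 0.015   0.0177  0.0289  0.0329 -0.0004]
 [ 0.021   0.0225  0.0299  0.0347 -0.0006]
 [ 0.027   0.0276  0.0355  0.0277  0.0025]
 [ 0.033   0.0326  0.0454  0.0277  0.0009]
 [ 0.039   0.0399  0.0494  0.0275 -0.0005]
 [ 0.045   0.0423  0.0486  0.0344  0.0027]
 [ 0.051   0.0479  0.0524  0.031   0.0024]
 [ 0.057   0.051   0.0572  0.0271 -0.0001]
 [ 0.063   0.0552  0.0606  0.0275 -0.0003]
 [ 0.069   0.0564  0.0598  0.0274  0.0066]]
tilt deg 36.537773018980076 z at grasp 0.012663139087032737
```

```bash
python3 -m inch '[[[-0.6,0,0],0,1],[[-1,0,0],0,1],[[-1,0,0],0,1],[[-1,0.3,0],0,1],[[-1,0.7,-0.1],0,1],[[-1,0.9,-0.3],0,1],[[-0.7,1,-0.4],0,1],[[0,1,-0.4],0,1],[[0,1,-0.4],0,1],[[0,1,-0.4],0,1],[[0,1,-0.4],0,1],[[0,1,-0.23],0,1]]'; python3 -m inch '[[[0,1,0],0,1],[[0,1,0],0,1],[[0,0.62,0],0,1],[[0,0,0],0,1]]'
python3 - <<'E'
from h import *
cyl()
save('scene','s15',(230,60,390,220),3.5)
E
```

```text
t: 37.45
tool_pos: [0.4837, -0.083, 0.3375]
tcp_rot: [-0.116, 1.571, 0.115]
wrist_force: [0.2, 0.3, -1.0]
grip_width: 0.296
t: 37.95
tool_pos: [0.4695, 0.0216, 0.3375]
tcp_rot: [-0.12, 1.57, 0.119]
wrist_force: [0.4, -0.7, -0.4]
grip_width: 0.296
n 288 314 centre at x=.05: y,z [-0.0002  0.0277] yaw slope 0.0051236189677628325 tilt 32.660500374394616 rms 0.001671716635317678 t range [-0.0248  0.0051  0.0327]
foot tool [ 0.0775 -0.      0.0453] top tool [ 0.0102 -0.0004  0.0022] foot world [0.5141 0.0283 0.2599]
```

View pics/s15.png

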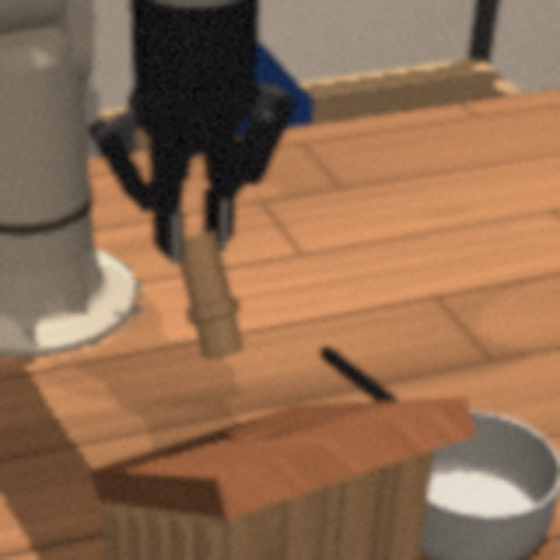

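Nearly the same pose as last time. Feeding in, slower near the collar.

```bash
python3 -m inch '[[[0.15,0.02,0.4],0,1],[[0.15,0.02,0.41],0,1],[[0,0,0],0,1],[[0.2,0,0.14],0,1],[[0.2,0,0.14],0,1],[[0.1,0,0.07],0,1],[[0,0,0],0,1]]';  python3 -m inch '[[[0.1,0,0.07],0,1],[[0.1,0,0.07],0,1],[[0,0,0],0,1]]'; python3 -m inch '[[[0.1,0,0.07],0,1],[[0,0,0],0,1]]'; python3 - <<'E'
from h import *
cyl()
save('scene','s16',(230,60,390,220),3.5)
E
```

```text
t: 38.92
tool_pos: [0.5166, 0.0293, 0.305]
tcp_rot: [-0.117, 1.569, 0.117]
wrist_force: [-0.5, -0.4, -0.2]
grip_width: 0.299
t: 39.3
tool_pos: [0.5222, 0.0302, 0.2971]
tcp_rot: [-0.117, 1.568, 0.117]
wrist_force: [0.1, -0.9, 0.2]
grip_width: 0.297
t: 39.55
tool_pos: [0.525, 0.0306, 0.2931]
tcp_rot: [-0.117, 1.568, 0.117]
wrist_force: [-0.3, -0.7, -0.5]
grip_width: 0.293
n 243 279 centre at x=.05: y,z [-0.0005  0.0276] yaw slope -0.04794910490756738 tilt 33.16001929420974 rms 0.0017904353901162552 t range [-0.0253 -0.0008  0.0233]
foot tool [ 0.0695 -0.0015  0.0403] top tool [ 0.0026  0.0017 -0.0034] foot world [0.5651 0.0351 0.2236]
```

View pics/s16.png

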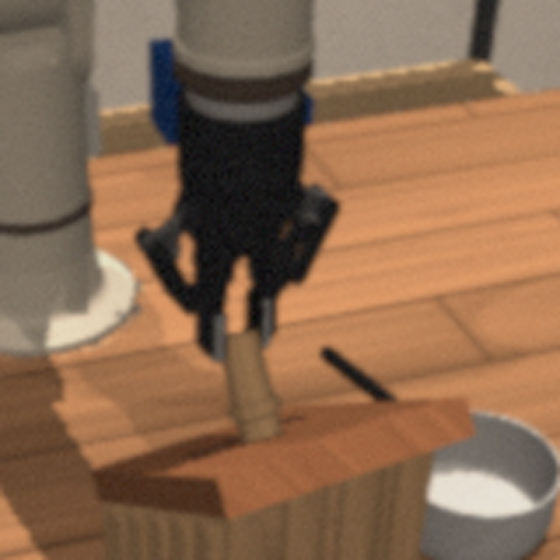

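```bash
python3 -m inch '[[[0.1,0,0.07],0,1],[[0.1,0,0.07],0,1],[[0,0,0],0,1]]';  python3 -m inch '[[[0.06,0,0.04],0,1],[[0,0,0],0,1]]'; python3 -m inch '[[[0.04,0,0.03],0,1],[[0,0,0],0,1]]'
```

```text
t: 40.02
tool_pos: [0.5306, 0.0314, 0.2849]
tcp_rot: [-0.117, 1.568, 0.117]
wrist_force: [-0.7, -0.7, -0.6]
grip_width: 0.297
t: 40.28
tool_pos: [0.5321, 0.0316, 0.2828]
tcp_rot: [-0.117, 1.568, 0.117]
wrist_force: [-0.1, 0.3, -0.8]
grip_width: 0.296
t: 40.52
tool_pos: [0.5321, 0.0317, 0.2819]
tcp_rot: [-0.117, 1.57, 0.117]
wrist_force: [-6.7, -0.5, 6.7]
grip_width: 0.295
```

It stops here: 9.5 N back along the hole's axis at about 24 mm in. I'll press a touch more, hold, and look.

```bash
python3 -m inch '[[[0.02,0,0.015],0,1],[[0,0,0],0,1],[[0,0,0],0,1]]'; python3 - <<'E'
from h import *
cyl()
save('scene','s17',(230,60,390,220),3.5)
E
```

```text
t: 40.9
tool_pos: [0.532, 0.0316, 0.2815]
tcp_rot: [-0.117, 1.571, 0.117]
wrist_force: [-9.6, -0.4, 11.3]
grip_width: 0.297
n 172 192 centre at x=.05: y,z [-0.0013  0.03  ] yaw slope -0.13968478012449084 tilt 42.508322874255434 rms 0.0015793464043918418 t range [-0.0259 -0.005   0.01  ]
foot tool [ 0.0573 -0.0024  0.0367] top tool [-0.0013  0.0058 -0.0171] foot world [0.5684 0.0347 0.2241]
```

View pics/s17.png

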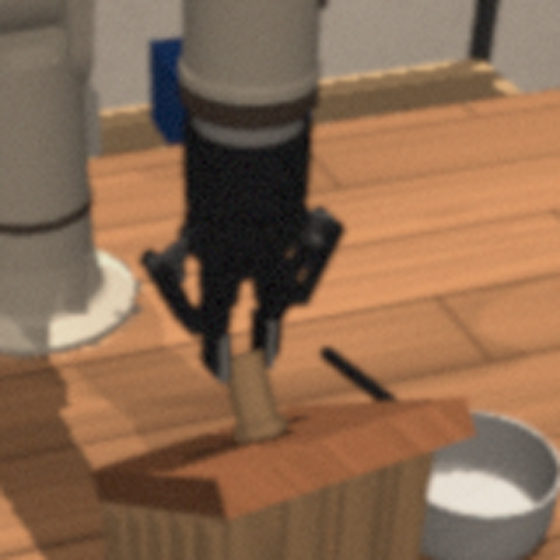

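The collar rests on the lid and the press was held at about 15 N, so this post is swollen. Withdrawing it along the axis and carrying it over the pan.

```bash
python3 -m inch '[[[-0.15,0,-0.1],0,1],[[-0.3,0,-0.21],0,1],[[-0.4,0,-0.28],0,1],[[-0.4,0,-0.28],0,1],[[-0.6,0.2,0],0,1],[[0,1,0],0,1],[[0,1,0],0,1],[[0,1,0],0,1],[[0,1,0],0,1],[[0,1,0],0,1],[[0,1,0],0,1],[[0,0,0],0,1]]'; python3 - <<'E'
from h import *
go([.438,.267,.105])
save('wrist','w18'); save('scene','s18',(280,60,440,240),3.3)
E
```

```text
t: 42.5
tool_pos: [0.461, 0.2758, 0.3558]
tcp_rot: [-0.12, 1.567, 0.123]
wrist_force: [-0.2, -0.6, -1.1]
grip_width: 0.294
t 42.5 pos [0.461  0.2758 0.3558] z-yaw 8.88854063748182 tilt [ 0.0005  0.0021 -1.    ] units [ 6.2691 -0.1399 -0.6079] F [-0.2272 -0.5851 -1.1206] w 0.2943974079265738
```

View pics/w18.png

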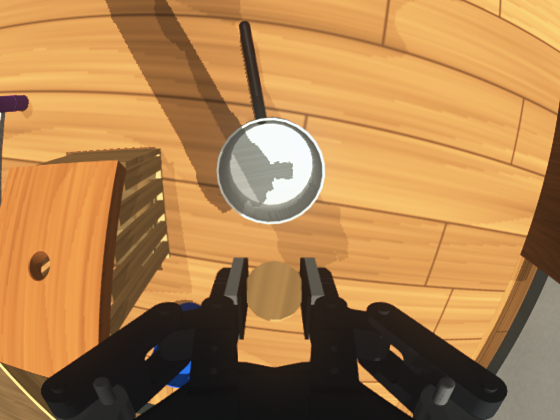

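View pics/s18.png

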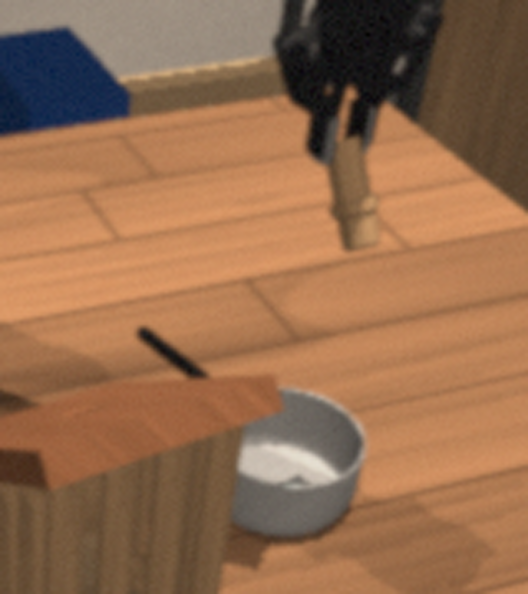

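```bash
python3 - <<'E'
from h import *
print(wproj([[.4616,.271,.065],[.4616+.069,.271,.065],[.4616-.069,.271,.065],[.4616,.34,.065],[.4616,.202,.065]],viewer.calibration('wrist')))
E
python3 -m inch '[[[0.5,-0.14,-0.3],0,1],[[1,0,-0.3],0,1],[[1,0,0],0,1],[[1,0,0],0,1],[[1,0,0],0,1],[[0.8,0,0],0,1],[[0.4,0,0],0,1],[[0,0,0],0,1]]'; python3 - <<'E'
from h import *
go([.438,.267,.105])
save('scene','s19',(280,60,440,240),3.3)
E
```

```text
[[273.0492 170.9175]
 [265.3447 221.5816]
 [281.3593 117.0863]
 [326.0346 179.0809]
 [219.4974 163.4035]]
t: 43.6
tool_pos: [0.4399, 0.2617, 0.1263]
tcp_rot: [-0.117, 1.569, 0.115]
wrist_force: [0.8, 0.4, -0.5]
grip_width: 0.296
t 43.6 pos [0.4399 0.2617 0.1263] z-yaw 8.443332720060031 tilt [-0.0011 -0.0012 -1.    ] units [ 0.5335  0.1383 -0.0269] F [ 0.8285  0.3742 -0.4944] w 0.295884803659545
```

View pics/s19.png

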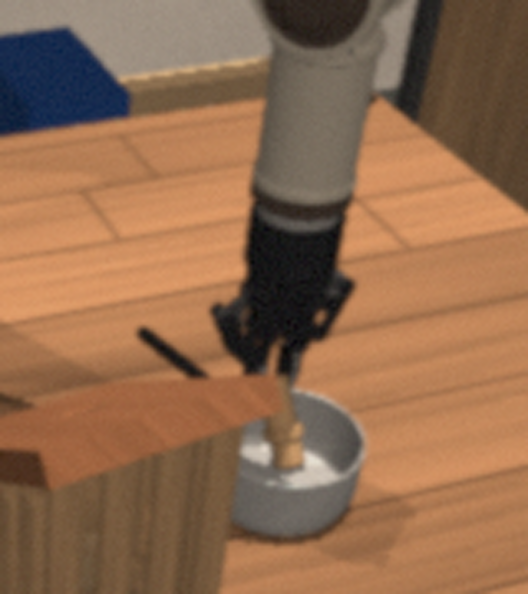

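```bash
python3 -m inch '[[[0.25,0.12,0.2],0,1],[[0.27,0,0.15],0,1],[[0,0,0],0,1],[[0,0,0],0,0.2],[[0,0,0],0,0],[[0,0,0],0,-0.2],[[0,0,0],0,-0.3],[[-0.4,0,0],0,-0.3],[[-0.8,0,0],0,-0.3],[[-1,0,0],0,-0.3],[[-1,0,0],0,-0.3],[[0,0,0],0,-0.3]]'; python3 - <<'E'
from h import *
p,d=save('scene','s20',(280,60,440,240),3.3); save('wrist','w20')
print(status.get_state()['tool_pos'])
E
```

```text
t: 45.15
tool_pos: [0.4552, 0.2712, 0.2387]
tcp_rot: [-0.114, 1.56, 0.12]
wrist_force: [0.1, -0.2, -0.2]
grip_width: 0.652
[0.4532 0.2698 0.235 ]
```

View pics/w20.png

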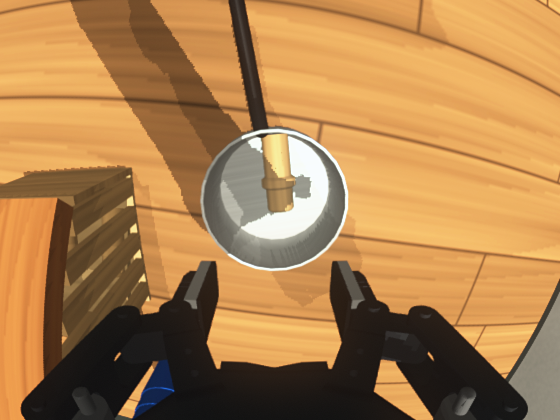

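View pics/s20.png

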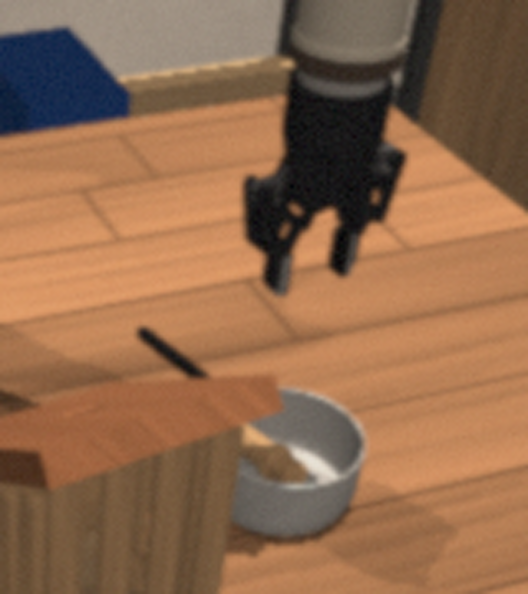

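The post lies inside the pan at wrist (278,172), and the pan is upright. I'll back the arm off, then check everything from above.

```bash
python3 -m inch '[[[-1,0.5,0],0,-0.3],[[-0.5,1,-0.3],0,-0.3],[[0,1,-0.4],0,-0.3],[[0,1,-0.4],0,-0.3],[[0,1,-0.4],0,-0.3],[[0,1,-0.4],0,-0.3],[[0,1,-0.4],0,-0.3],[[0,0.5,0],0,-0.3],[[0,0,0],0,-0.3],[[0,0,0],0,-0.3]]'; python3 - <<'E'
from h import *
p,d=save('top','t21'); W=pts('top',d); d0=np.load('pics/top0.npy'); W0=pts('top',d0)
save('scene','s21')
for nm,(a,b,c2,e) in {'jar':(340,110,380,155),'mugs':(200,115,222,155)}.items():
    for X in(W0,W):
        w=X[b:e,a:c2].reshape(-1,3); t=w[(w[:,2]>.1)]; print(nm,t.mean(0),len(t))
w=W[225:280,155:210].reshape(-1,3); r=w[(w[:,2]>.058)&(w[:,2]<.075)]
f=least_squares(lambda p:np.hypot(r[:,0]-p[0],r[:,1]-p[1])-p[2],[.46,.27,.068],loss='soft_l1',f_scale=.002); print('pan',f.x)
i=w[(w[:,2]>.02)&(np.hypot(w[:,0]-f.x[0],w[:,1]-f.x[1])<.055)]; print('post in pan',i.mean(0),i[:,2].max(),np.ptp(i,axis=0))
E
```

```text
t: 46.5
tool_pos: [0.321, 0.5316, 0.2927]
tcp_rot: [-0.118, 1.569, 0.114]
wrist_force: [0.1, -0.7, -0.7]
grip_width: 0.649
jar [ 0.7659 -0.1983  0.1089] 460
jar [ 0.7657 -0.198   0.109 ] 466
mugs [0.7599 0.1846 0.1192] 599
mugs [0.7598 0.1845 0.1192] 602
pan [0.4615 0.271  0.0681]
post in pan [0.4432 0.2709 0.0321] 0.042884147108590565 [0.0718 0.0411 0.0228]
```

View pics/t21.png

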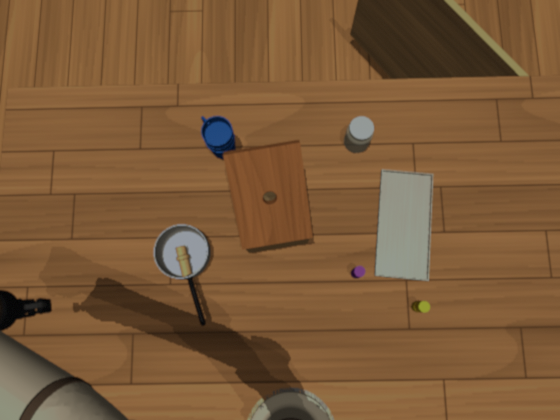

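View pics/s21.png

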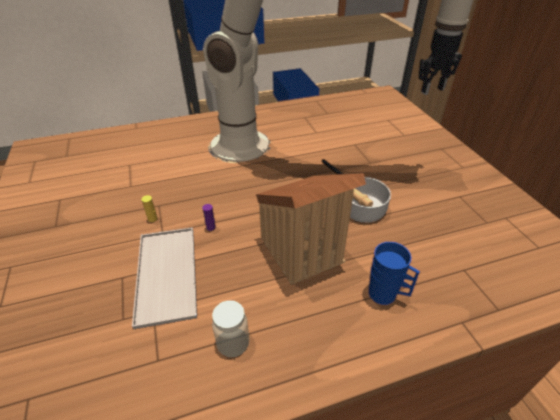

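```bash
python3 -c "
from bench import arm
print(arm.close_job())"
```

```text
the job is handed in; nothing more can be done
None
```

I tried all three posts in the hole and sorted them: two are in the crate and the swollen one is in the milk pan. I handed the job in at about 46.6 s of the 72 s allowed. No verdict was reported.

- **Method:** the tool could only spin about the vertical. I therefore gripped each post by its top with the fingertips and tilted it to 31–35° against the outside of the tray's far rim, then fed it in along the hole's axis.
- **Sound posts:** the near and middle posts went past 40 mm with under 4 N of resistance. I let them go at about 50 mm in, and both slid through.
- **Swollen post:** the far post stopped with its collar on the lid at about 24 mm in. I pressed it there at 9.5 to 15 N, then drew it out and set it in the pan.
- **Last checks:**
  - The swollen post lies about 18 mm from the pan's middle, with its highest point about 43 mm up.
  - The pan, jar and mugs moved less than 1 mm.
  - The tray is empty and the arm is clear of everything.
- **Not seen:** I could not see the two posts inside the crate. I take them to be lying low because the hole was clear to look through after each one.
- **Went wrong and was mended:** the first try at tilting failed, as the post rode over the rim in a full-length grip. One regrip was needed on the middle post because the first hold was too shallow.
- **Readings that disagreed:** the cameras differed by 1–2 mm on where the hole is, which was within the calibration.

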